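# Sort the packing things into their trays

## Task

Tidy the packing table by sorting the four loose things into their homes: the probe thermometer lengthways in the long narrow tray, the label roll in the middle of the square tray (within about 15 mm), and the box cutter and the bag stapler in the two-bay tool tray, one in each bay, either way about. Each must end up lying flat on its tray's floor, the stapler standing on its base as it does now. Leave the small empty sauce pot where it stands.

Things in the scene. Friction and masses are not known exactly. Their poses are not given: they have to be found in the camera images.
- thermometer_mid (a point): Probe thermometer lying flat: a red flat handle 82 x 26 x 14 mm with a thin steel probe, 179 mm long over all. The point is the middle of the whole length, 7.5 mm above its underside. Its y axis runs along the length, from probe to handle; the centre of the handle (the place to grasp, 26 mm across its x axis) lies 48 mm from the point in its +y direction. z is up.
- cutter_mid (a point): Snap-blade box cutter lying flat with its blade drawn in: a slim bar 136 mm long, 21 mm wide, 13 mm high with a small thumb slide on top. The point is its middle, 6.5 mm above its underside. Its y axis runs along the length, x across (grasp across x at the middle), z up.
- bag_stapler_mid (a point): Bag stapler standing on its base: 128 mm long, 30 mm wide, 49 mm high. The base is 30 mm wide and 6 mm high; above it, from 24 to 49 mm, runs the top arm, 18 mm wide (it does not move); grasp across the arm at mid-length. The point is mid-length, on the middle line, 23 mm above the surface it stands on. y runs along the length, x across, z up.
- roll_mid (a point): Roll of plain labels lying flat: a low disc 68 mm in diameter, 35 mm high, with a card core in the middle. The point is its centre, 17.5 mm above its underside; z is up. Grasp across the diameter, any direction.
- probe_tray: Home of the thermometer: the long narrow undivided steel tray, fixed, outside 98 (x) x 213 (y) x 22 mm high, inside 90 x 205 mm, walls and floor 4 mm thick (inner floor 4 mm above the origin). The origin is the centre of its underside; its y axis runs along its length, z up.
- roll_caddy: Home of the label roll: the square undivided tray, fixed, outside 128 x 128 x 22 mm high, inside 120 x 120 mm, walls and floor 4 mm. The origin is the centre of its underside, x and y along its sides, z up.
- tool_tray: Home of the cutter and the stapler: the wide metal tray parted into two equal long bays by a wall along the middle, fixed, outside 172 (x) x 168 (y) x 24 mm high; walls, divider and floor 4 mm. The bays run along its y axis; each is 160 mm long and 80 mm wide, with its middle line 42 mm from the origin in +x or -x. The origin is the centre of its underside, z up.
- pot_empty: Bystander, not to be moved: small empty round steel sauce pot, 62 mm in diameter, 30 mm high, loose. Origin: centre of its underside.
Things that resemble listed ones, but are neither listed nor needed, are in the scene too. What is shaped like the part that bears roll_mid but black is not meant.

How it is judged:
By the outcome, as a careful person would: the job done as asked, in the order asked, and still so for the second after the job is handed in, with the robot touching nothing.
It also fails if it takes over 109 s, if anything falls off the work surface, if the arm or the gripper's body presses on something with over 40 N, if the wrist force passes 120 N, or if a joint passes its speed limit or range.

## Robot

A 7-joint arm with a two-finger parallel gripper is mounted at the origin on the work surface; the furniture and walls round the work are solid. World frame = base frame: x ahead of the robot, y to its left, z up, the work surface at z = 0. Lengths are in m, angles in rad, forces in N, time in s.
With the tool pointing down it reaches from about 0.35 to 0.9 m from the base axis. Payload 7.2 kg.
Tool frame: the origin (TCP) lies between the finger pads; the fingertips stand 14 mm ahead of it and the grasp point (between the pads) lies 5 mm behind it (bot.tip_reach is the distance from the TCP to the fingertips, in m); z points along the fingers, y is the direction in which the jaws open and shut (so a half turn about z gives the same grasp; the last joint's range is limited). The gripper opens to 88 mm and grips with 3 to 60 N. Pads are 20 mm wide; open, the fingers measure 115 mm over their backs; the gripper's body (75 mm by 178 mm) begins 61 mm behind the grasp point.
Start: joints at [-1.184, 0.411, -0.013, 1.596, 0.006, 1.134, -0.082], TCP at [0.275, 0.561, 0.237] pointing down, gripper open.
Joint ranges: [-2.95, 2.95], [-0.29, 1.99], [-1.47, 1.44], [0.14, 2.54], [-1.03, 4.17], [0.13, 1.85], [-2.86, 2.86]. Speed limits (rad/s): [2.39, 2.39, 3.01, 3.01, 3.14, 3.14, 3.14].

## Interface

Orientations are given as a unit quaternion [w, x, y, z].
In Python, from bench import bot gives the robot as it stands. The module is installed in compiled form; this text tells all that it offers.
- The arm moves only by the tool send_rows, never from a script. Its arguments are lists of equal length, an entry for each row: "travel": the shift along the tool's x, y, z each as a share of 0.2 m, from -1 to 1, a list of three; "spin": the turn about the tool's z as a share of 45 degrees, from -1 to 1. A call has 1 to 10 rows; each row shifts and turns the commanded pose from where the row before left it, along the tool's axes as they then stand; what a row does not reach is not made up. A row lasts 1/8 s, in which the tool goes at most 62.5 mm and 10.7 degrees, less where a joint would pass 70% of its speed; a pose out of reach is approached as far as the arm can. A call with a number of a shift or a turn outside -1 to 1 is refused whole. A call with a gripper value outside its range is refused whole. "hand" is the finger opening in mm, from 0 to 87.8, set as the call begins (left out, the last holds). The fingers move at their own pace and stop on an object; "squeeze" is the grip in N (left out, the last holds). Time passes only in rows, so rows that do not move let the fingers close. It gives the time, the measured TCP pose, the force and the opening at its end, in the units of the state.
- bot.sense(): the state, without advancing time (a new reading comes with each control period).
- bot.camera(name): name is "side" or "top"; returns a dict with "image" (400x640x3 uint8, red, green, blue), "mtx" (3x3 intrinsics, pixels), "cam_to_world" (4x4, takes a point from camera to world coordinates). Camera axes: x right, y down, z forward; pixel columns grow to the right and rows downward; lengths in m; the calibration is good to about 2 mm. A picture is of the moment at which its call begins. There is no depth.
- bot.finish_job(): hands the job in, once; it reports no verdict.
The state is a dict: "t": time; "joint_positions": joint angles; "qd": joint speeds; "joint_efforts": joint torques, N m; "eef_pos": TCP position; "tcp_rot": TCP orientation; "contact_force": force on the tool from outside, world axes, zero at the start; "moment": the same for the moment, N m; "opening": finger opening in m.
Only numpy, scipy, OpenCV 4.12 (cv2) and the standard library are available. Lean on these libraries where they do the work, as an engineer would, in place of code of your own. Each camera call takes 0.05 s, during which the arm holds its last target.

## Working session

There is one attempt and no reset: what is moved stays moved. The work goes in short steps, Python scripts to look and compute and a tool call to move; the robot and the scene stay as the last step left them, time stands still between calls to the robot, and variables do not carry over. Pictures are saved under pics/ and viewed, and the job is handed in when it is done.

Besides the shell and the picture viewer there is one more tool, called as a command line: name --pt "numbers of a row" for each row, then --argument value for the rest. send_rows: Moves the arm, as the interface text tells. Shift numbers are shares of 0.2 m and turn numbers shares of 45 degrees, none past 1 either way. Its arguments: {"type":"object","properties":{"travel":{"type":"array"},"spin":{"type":"array"},"hand":{"type":"number"},"squeeze":{"type":"number"}},"required":["travel","spin"]}

```bash
mkdir -p pics
cat > h.py <<'E'
import numpy as np,cv2
from bench import bot
def snap(n,tag):
    c=bot.camera(n); cv2.imwrite(f'pics/{tag}.png',c['image'][:,:,::-1]); np.savez(f'pics/{tag}.npz',K=c['mtx'],T=c['cam_to_world']); return c
def ray(tag,u,v):
    d=np.load(f'pics/{tag}.npz'); r=np.linalg.inv(d['K'])@[u,v,1]; return d['T'][:3,3],d['T'][:3,:3]@r
def atz(tag,u,v,z):
    o,r=ray(tag,u,v); return o+r*(z-o[2])/r[2]
def tri(t1,p1,t2,p2):
    o1,r1=ray(t1,*p1);o2,r2=ray(t2,*p2)
    s=np.linalg.lstsq(np.c_[r1,-r2],o2-o1,rcond=None)[0]
    a=o1+s[0]*r1;b=o2+s[1]*r2
    return (a+b)/2,np.linalg.norm(a-b)
def crop(tag,x0,y0,x1,y1,out):
    i=cv2.imread(f'pics/{tag}.png')[y0:y1,x0:x1]; f=min(800/i.shape[1],600/i.shape[0]); cv2.imwrite(f'pics/{out}.png',cv2.resize(i,None,fx=f,fy=f,interpolation=cv2.INTER_CUBIC)); print(out,f)
E
python3 - <<'E'
from h import *
for n in('side','top'):
    c=snap(n,n+'0'); print(n,c['mtx'],c['cam_to_world'].round(4))
s=bot.sense(); print({k:np.round(v,3) for k,v in s.items()},bot.tip_reach)
E
```

```text
side [[424.43178641   0.         314.63833978]
 [  0.         424.43178641 199.78249735]
 [  0.           0.           1.        ]] [[ 0.9944 -0.0572  0.0886  0.3631]
 [-0.105  -0.4662  0.8784 -0.9614]
 [-0.009  -0.8828 -0.4696  0.5545]
 [ 0.      0.      0.      1.    ]]
top [[419.97568247   0.         314.71203502]
 [  0.         419.97568247 197.08184301]
 [  0.           0.           1.        ]] [[ 6.0000e-04 -9.9070e-01  1.3610e-01  3.1620e-01]
 [-1.0000e+00  7.0000e-04  9.7000e-03 -7.0600e-02]
 [-9.7000e-03 -1.3610e-01 -9.9060e-01  1.0932e+00]
 [ 0.0000e+00  0.0000e+00  0.0000e+00  1.0000e+00]]
{'t': np.float64(0.1), 'joint_positions': array([-1.184,  0.412, -0.013,  1.597,  0.006,  1.134, -0.082]), 'qd': array([-0.001, -0.   ,  0.   ,  0.   ,  0.   ,  0.   , -0.002]), 'joint_efforts': array([ 3.0000e-03, -5.8910e+01,  6.4400e-01, -2.9171e+01, -5.4000e-02,
        1.5000e-02,  0.0000e+00]), 'eef_pos': array([0.274, 0.561, 0.236]), 'tcp_rot': array([-0.   ,  0.225,  0.974, -0.001]), 'contact_force': array([ 0.273,  0.227, -0.776]), 'moment': array([-0.033, -0.013, -0.007]), 'opening': np.float64(0.088)} 0.014
```

View pics/top0.png

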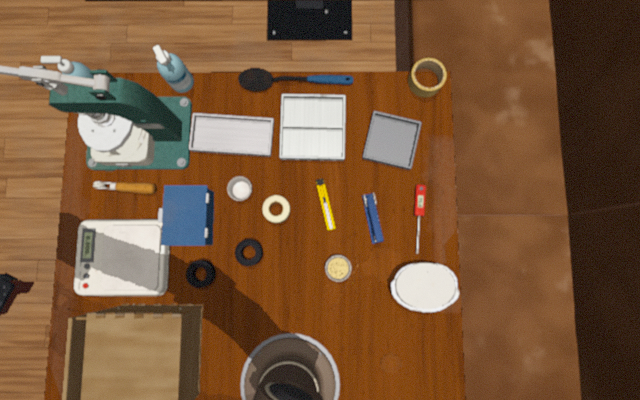

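View pics/side0.png

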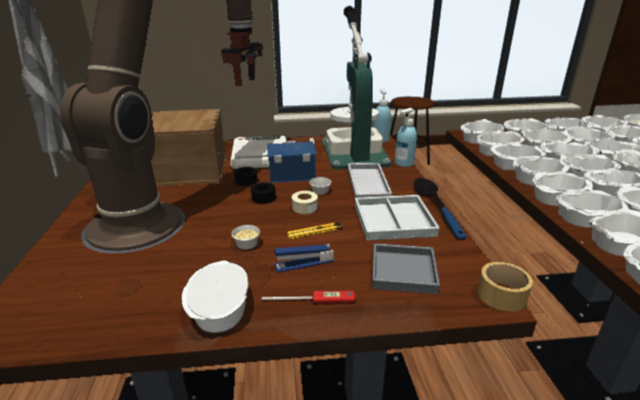

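Run:
```python
from h import *
crop('top0',180,80,340,200,'ct1'); crop('top0',300,80,460,200,'ct2');crop('top0',300,160,460,280,'ct3')
crop('side0',330,150,450,240,'cs1'); crop('side0',250,210,370,300,'cs2');crop('side0',340,180,460,300,'cs3');crop('side0',250,130,370,220,'cs4')
```

```text
ct1 5.0
ct2 5.0
ct3 5.0
cs1 6.666666666666667
cs2 6.666666666666667
cs3 5.0
cs4 6.666666666666667
```

View pics/ct1.png

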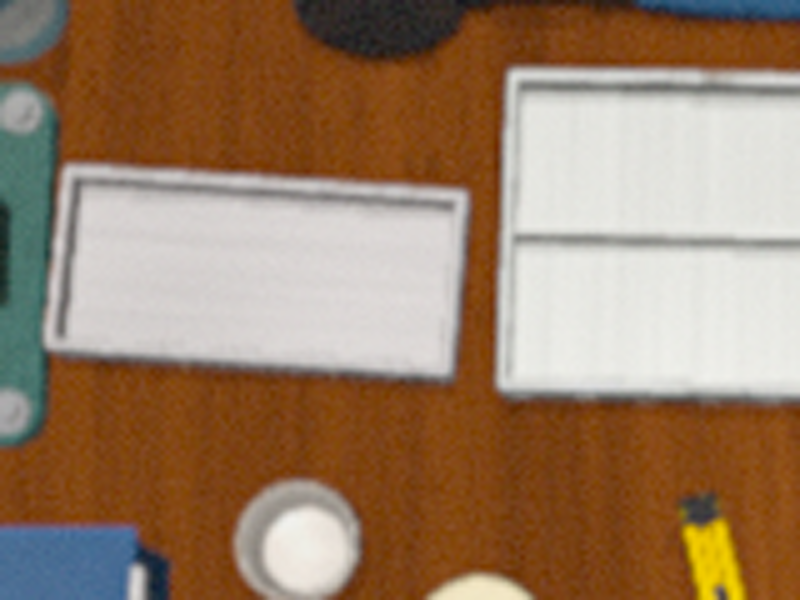

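View pics/ct2.png

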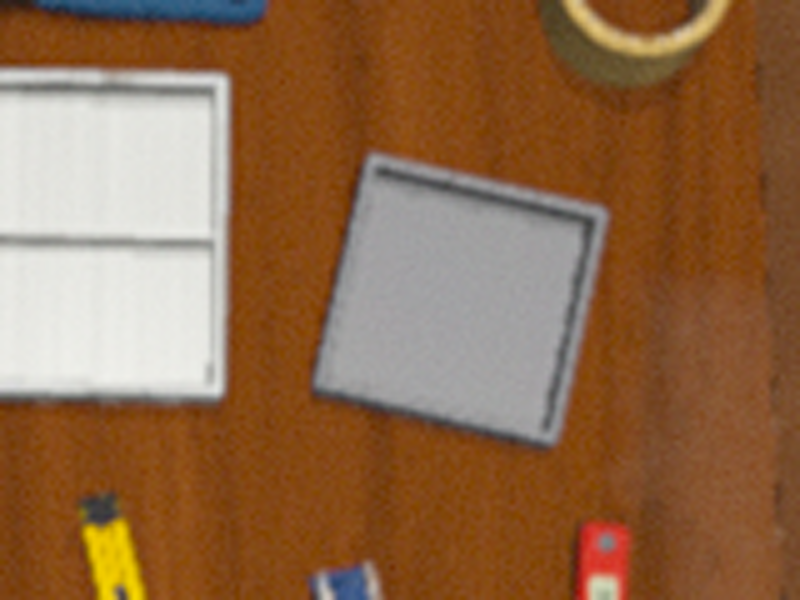

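View pics/ct3.png

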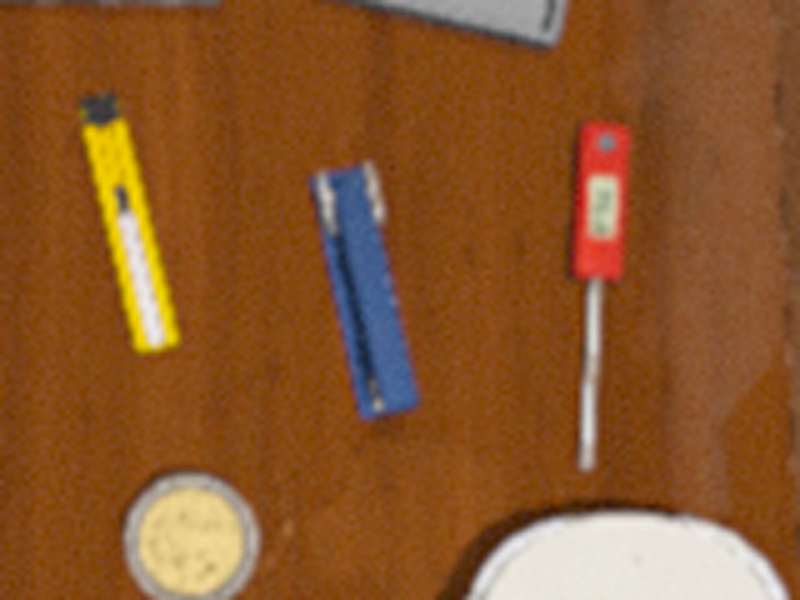

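View pics/cs1.png

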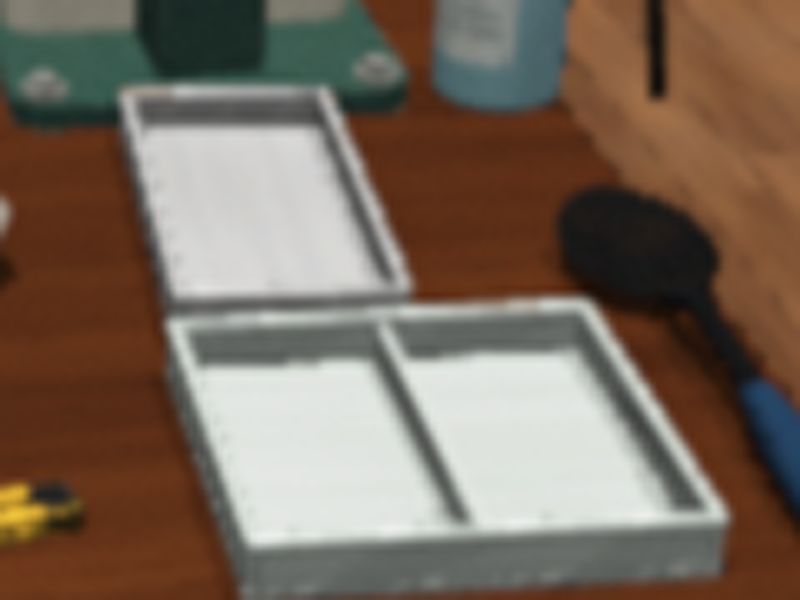

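View pics/cs2.png

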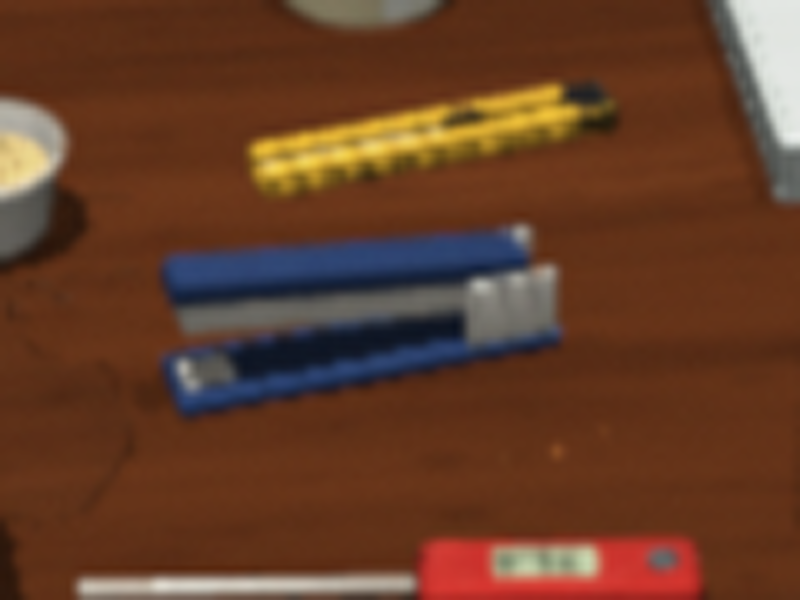

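View pics/cs3.png

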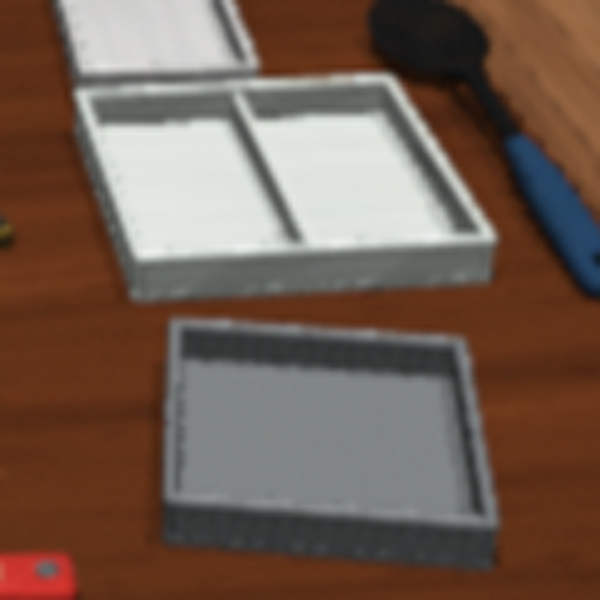

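View pics/cs4.png

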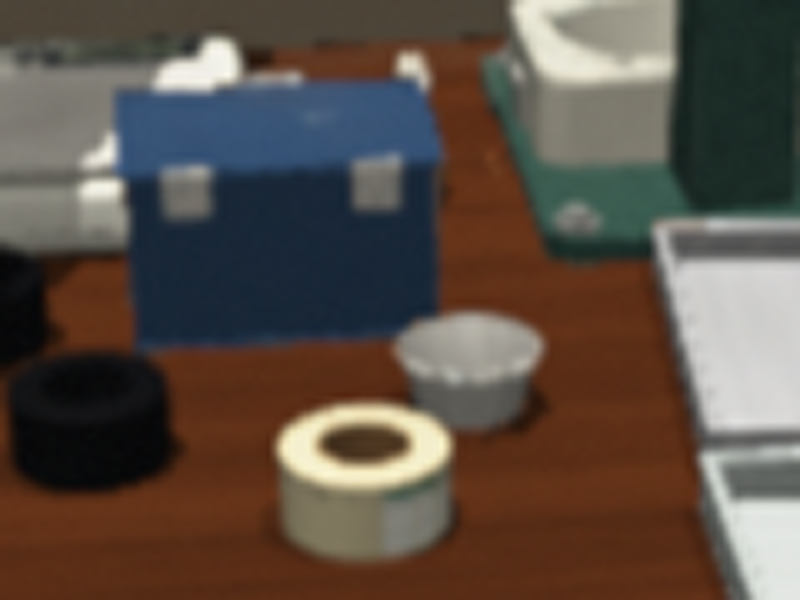

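Run:
```python
from h import *
crop('top0',255,190,300,230,'ct4');crop('top0',355,185,395,250,'ct5')
def T(n,P):
    print(n)
    R=[]
    for a,b in P:
        p,e=tri('top0',a,'side0',b);R.append(p);print(p.round(4),'gap',round(e*1e3,1))
    R=np.array(R)
    m=R.mean(0); print('mid',m.round(4),'edges',[round(float(np.linalg.norm(R[i]-R[i-1])),4) for i in range(len(R))])
    if len(R)==4:
        for i in range(4):
            d=R[i]-R[i-1];print('  ang',round(np.degrees(np.arctan2(d[1],d[0])),1))
T('probe',[((193,112.6),(378.75,163.2)),((273.6,117.6),(391.5,193.5)),((271,156),(354.75,195)),((189,150.2),(348,163.5))])
T('tool',[((281.6,93.6),(418.5,195)),((345.8,94.8),(439.2,228)),((344.4,159.4),(366.75,232.2)),((280,158.2),(355.5,198))])
T('caddy',[((374.4,111),(433.6,248)),((421.6,122),(439,284)),((410.6,168.4),(373.4,280.4)),((363,158),(374.4,244.4))])
T('cutter',[((319.8,179.6),(340.7,224.2)),((331.6,229.8),(288.4,233.4))])
for n,z,P in [('cutter',.013,[(99,98),(158,349)]),('therm',.014,[(582,122),(629,125),(622,280),(573,278),(587,470)]),('stap arm',.049,[(418,408),(362,418),(313,178),(372,165)])]:
    print(n)
    for u,v in P: print(atz('top0',300+u/5,160+v/5,z).round(4))
```

```text
ct4 15.0
ct5 9.23076923076923
probe
[0.6928 0.2645 0.018 ] gap 2.5
[0.6769 0.049  0.0201] gap 1.0
[0.5743 0.0544 0.0188] gap 3.5
[0.592  0.2704 0.0194] gap 7.0
mid [0.634  0.1596 0.0191] edges [0.101, 0.2161, 0.1027, 0.2167]
  ang -3.4
  ang -94.2
  ang 177.0
  ang 85.3
tool
[0.7446 0.0282 0.0213] gap 4.2
[ 0.7394 -0.1429  0.0221] gap 2.4
[ 0.5654 -0.1378  0.0201] gap 4.9
[0.5697 0.0303 0.022 ] gap 7.5
mid [ 0.6548 -0.0556  0.0214] edges [0.1749, 0.1712, 0.1741, 0.1681]
  ang -0.7
  ang -91.7
  ang 178.3
  ang 88.5
caddy
[ 0.6969 -0.2188  0.0199] gap 5.7
[ 0.6641 -0.3416  0.0228] gap 3.1
[ 0.5416 -0.31    0.0177] gap 4.8
[ 0.5709 -0.1868  0.0179] gap 7.7
mid [ 0.6184 -0.2643  0.0196] edges [0.1299, 0.1271, 0.1265, 0.1267]
  ang -14.3
  ang -104.9
  ang 165.5
  ang 76.6
cutter
[ 0.5143 -0.0734  0.0069] gap 5.0
[ 0.383  -0.1035  0.0091] gap 5.9
mid [ 0.4487 -0.0885  0.008 ] edges [0.1348, 0.1348]
cutter
[ 0.5107 -0.0733  0.013 ]
[ 0.3798 -0.1034  0.013 ]
therm
[ 0.4976 -0.3243  0.014 ]
[ 0.496  -0.3486  0.014 ]
[ 0.4152 -0.3421  0.014 ]
[ 0.4162 -0.317   0.014 ]
[ 0.3183 -0.321   0.014 ]
stap arm
[ 0.3486 -0.2306  0.049 ]
[ 0.3436 -0.2029  0.049 ]
[ 0.4633 -0.1805  0.049 ]
[ 0.4699 -0.2102  0.049 ]
```

View pics/ct4.png

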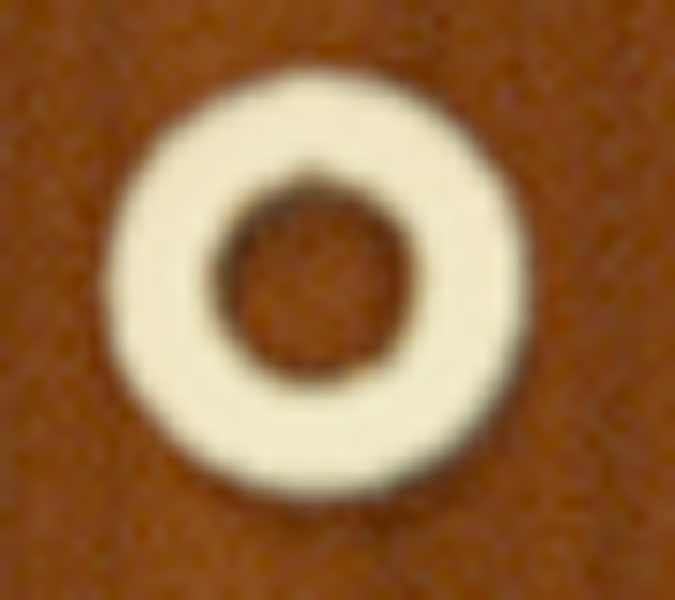

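View pics/ct5.png

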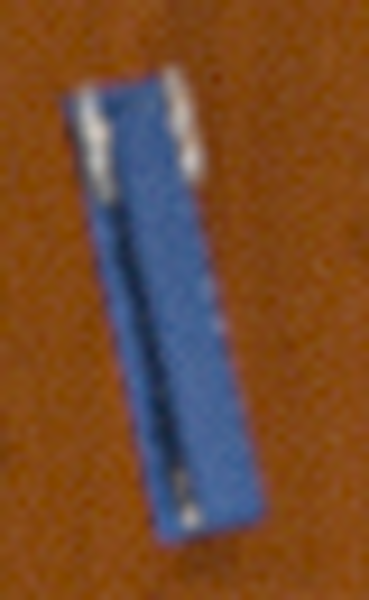

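```bash
cat > fit.py <<'E'
from h import *
trays={'probe':(.022,[((193,112.6),(378.75,163.2)),((273.6,117.6),(391.5,193.5)),((271,156),(354.75,195)),((189,150.2),(348,163.5))]),
'tool':(.024,[((281.6,93.6),(418.5,195)),((345.8,94.8),(439.2,228)),((344.4,159.4),(366.75,232.2)),((280,158.2),(355.5,198))]),
'caddy':(.022,[((374.4,111),(433.6,248)),((421.6,122),(439,284)),((410.6,168.4),(373.4,280.4)),((363,158),(374.4,244.4))])}
E
python3 - <<'E'
from fit import *
for n,(z,P) in trays.items():
    for k,t in enumerate(('top0','side0')):
        R=np.array([atz(t,*p[k],z) for p in P]); a=R[0]+R[3]-R[1]-R[2]; b=R[0]+R[1]-R[2]-R[3]
        print(n,t,R.mean(0).round(4),'y-ax',np.degrees(np.arctan2(a[1],a[0])).round(2),'x-ax',np.degrees(np.arctan2(b[1],b[0])).round(2),np.linalg.norm(a)/2,np.linalg.norm(b)/2)
# objects
print('roll top', atz('top0',255+317/15,190+284/15,.035), 'side',atz('side0',250+365/6.667,130+446/6.667,.035), tri('top0',(255+317/15,190+284/15),'side0',(250+365/6.667,130+446/6.667)))
print('therm handle side')
for u,v in [(422,543),(697,540),(700,590)]: print(atz('side0',250+u/6.667,210+v/6.667,.014))
print('cutter side'); 
for u,v in [(250,145),(262,170),(590,88)]: print(atz('side0',250+u/6.667,210+v/6.667,.013))
# stapler base outline in top: left edge/bottom, z .006
print('base');
for u,v in [(158,540),(68,100),(265,525)]: print(atz('top0',355+u/9.23,185+v/9.23,.006))
print('arm z49')
for u,v in [(190,530),(265,520),(118,215),(205,215)]: print(atz('top0',355+u/9.23,185+v/9.23,.049))
print('arm side')
for u,v in [(165,262),(520,233),(172,295),(530,262)]: print(atz('side0',250+u/6.667,210+v/6.667,.049 if v<290 and u!=530 else .036))
print('base side')
for u,v in [(183,412),(562,335)]: print(atz('side0',250+u/6.667,210+v/6.667,.0))
# obstacles
print('press base corner',[atz('top0',u,v,.02).round(3) for u,v in[(190,97),(188,165)]])
print('bluebox',[atz('top0',u,v,.09).round(3) for u,v in[(162,186),(208,186),(212,245)]])
print('pot',atz('top0',239,188,.03).round(3),'grain pot',atz('top0',338,268,.03).round(3))
print('bowl',[atz('top0',u,v,.07).round(3) for u,v in[(390,285),(425,262),(460,290)]])
E
python3 -c "
from h import *
crop('side0',215,260,380,340,'cs5');crop('side0',150,0,450,225,'cs6')"
```

```text
probe top0 [0.6313 0.159  0.022 ] y-ax 85.97 x-ax -3.26 0.2155164654785302 0.10331613911337727
probe side0 [0.6344 0.1542 0.022 ] y-ax 85.31 x-ax -3.86 0.214471062012559 0.09952633483817197
tool top0 [ 0.6515 -0.0553  0.024 ] y-ax 88.76 x-ax -1.22 0.16923275538805996 0.17564865739636495
tool side0 [ 0.656  -0.0592  0.024 ] y-ax 87.97 x-ax -0.96 0.17038140019033923 0.17262143421005904
caddy top0 [ 0.6151 -0.2635  0.022 ] y-ax 76.71 x-ax -14.43 0.12660258638185734 0.12985305797466584
caddy side0 [ 0.6203 -0.2669  0.022 ] y-ax 75.41 x-ax -12.36 0.12524709559195812 0.1274208259979086
roll top [0.43133607 0.03759287 0.035     ] side [0.43685294 0.02975426 0.035     ] (array([0.43466845, 0.03804397, 0.03038269]), np.float64(0.005627759123957892))
therm handle side
[ 0.42292485 -0.32438621  0.014     ]
[ 0.50210678 -0.33227757  0.014     ]
[ 0.49893098 -0.35348638  0.014     ]
cutter side
[ 0.38400539 -0.10181965  0.013     ]
[ 0.38740313 -0.11876755  0.013     ]
[ 0.51059588 -0.07751283  0.013     ]
base
[ 0.345019   -0.20759356  0.006     ]
[ 0.46878401 -0.18438878  0.006     ]
[ 0.34918427 -0.23743906  0.006     ]
arm z49
[ 0.34654274 -0.21077271  0.049     ]
[ 0.34921099 -0.23086749  0.049     ]
[ 0.43131629 -0.19293578  0.049     ]
[ 0.43130536 -0.21644423  0.049     ]
arm side
[ 0.35287772 -0.22406881  0.049     ]
[ 0.46511397 -0.22123983  0.049     ]
[ 0.35439778 -0.22358829  0.036     ]
[ 0.46872907 -0.21889759  0.036     ]
base side
[ 0.35568827 -0.23661179  0.        ]
[ 0.48081828 -0.21013595  0.        ]
press base corner [array([0.734, 0.274, 0.02 ]), array([0.549, 0.271, 0.02 ])]
bluebox [array([0.481, 0.31 , 0.09 ]), array([0.481, 0.198, 0.09 ]), array([0.339, 0.184, 0.09 ])]
pot [0.486 0.134 0.03 ] grain pot [ 0.284 -0.118  0.03 ]
bowl [array([ 0.245, -0.24 ,  0.07 ]), array([ 0.299, -0.326,  0.07 ]), array([ 0.233, -0.406,  0.07 ])]
cs5 4.848484848484849
cs6 2.6666666666666665
```

View pics/cs5.png

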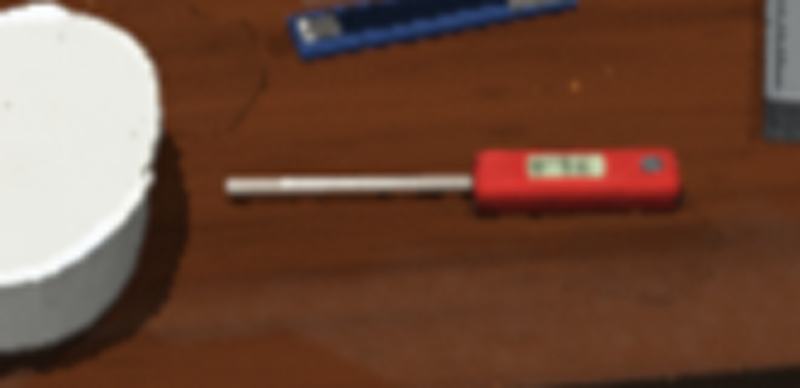

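View pics/cs6.png

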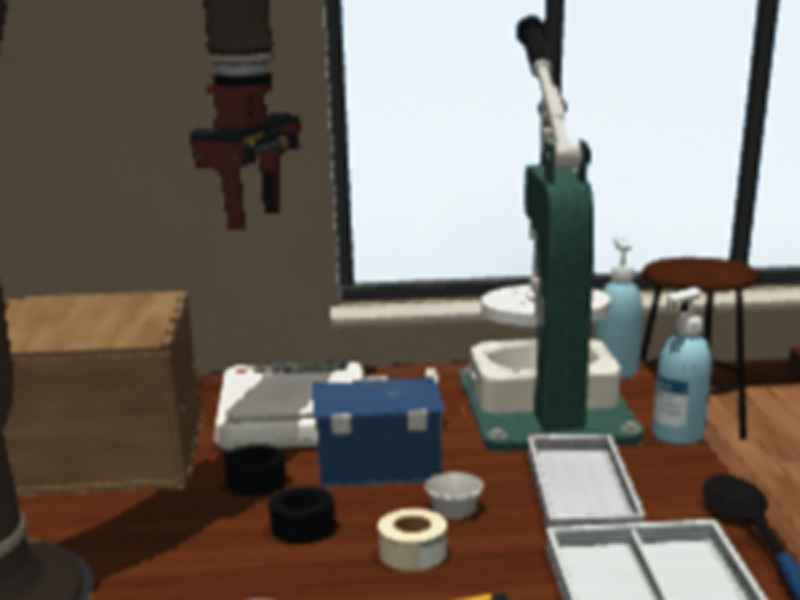

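```bash
cat > plan.py <<'E'
import sys,numpy as np
from h import *
from scipy.spatial.transform import Rotation as R
# plan.py x y z heading_of_jaw(y)
def head():
    s=bot.sense();q=np.array(s['tcp_rot']);M=R.from_quat(q[[1,2,3,0]]).as_matrix()
    return s,M,np.degrees(np.arctan2(M[1,1],M[0,1]))
def go(x,y,z,h,hh=None):
    s,M,a=head();d=np.array([x,y,z])-s['eef_pos']
    t=M.T@d; 
    print('t',round(float(s['t']),2),'pos',np.round(s['eef_pos'],4),'jawhead',round(a,1),'j7',round(float(s['joint_positions'][6]),2),'F',np.round(s['contact_force'],1),'open',round(float(s['opening'])*1e3,1))
    dh=(h-a+180)%360-180 if abs(h-a)>200 else h-a
    print(' now: shares total',(t/.2).round(3),'rows>=',int(np.ceil(np.linalg.norm(t)/.06)),'| spin share total',round(-dh/45,3))
    c,sn=np.cos(np.radians(h)),np.sin(np.radians(h)) # after turn: y=(c,s), x=( -s,c)
    print(' after turn: shares',np.round([(-sn*d[0]+c*d[1])/.2,(c*d[0]+sn*d[1])/.2,-d[2]/.2],3))
if __name__=='__main__': go(*map(float,sys.argv[1:5]))
E
python3 plan.py .45 .05 .237 85; python3 plan.py .459 -.337 .237 85
```

```text
t 0.1 pos [0.2744 0.5611 0.2359] jawhead 63.9 j7 -0.08 F [ 0.3  0.2 -0.8] open 87.7
 now: shares total [-1.911 -1.91  -0.003] rows>= 10 | spin share total -0.468
 after turn: shares [-1.097 -2.469 -0.006]
t 0.1 pos [0.2744 0.5611 0.2359] jawhead 63.9 j7 -0.08 F [ 0.3  0.2 -0.8] open 87.7
 now: shares total [-2.802 -3.629 -0.   ] rows>= 16 | spin share total -0.468
 after turn: shares [-1.311 -4.393 -0.006]
```

send_rows --pt "-0.19 -0.19 0" --pt "-0.19 -0.19 0" --pt "-0.19 -0.19 0" --pt "-0.19 -0.19 0" --pt "-0.19 -0.19 0" --pt "-0.19 -0.19 0" --pt "-0.19 -0.19 0" --pt "-0.19 -0.19 0" --pt "-0.19 -0.19 0" --pt "-0.19 -0.19 0" --spin '[0,0,0,0,0,0,0,0,0,0]' --hand 60 --squeeze 15

```text
t: 1.35
eef_pos: [0.4492, 0.0515, 0.2366]
tcp_rot: [0.0, 0.225, 0.974, 0.0]
contact_force: [1.1, 0.7, 0.7]
opening: 0.0596
```

```bash
python3 plan.py .459 -.337 .12 85
```

```text
t 1.35 pos [0.4492 0.0515 0.2366] jawhead 64.0 j7 0.94 F [1.1 0.7 0.7] open 59.6
 now: shares total [-0.897 -1.724  0.583] rows>= 7 | spin share total -0.468
 after turn: shares [-0.218 -1.931  0.583]
```

send_rows --pt "-0.13 -0.25 0" --pt "-0.13 -0.25 0" --pt "-0.13 -0.25 0" --pt "-0.13 -0.25 0" --pt "-0.13 -0.24 0" --pt "-0.13 -0.24 0" --pt "-0.12 -0.24 0" --pt "0 0 0.19" --pt "0 0 0.19" --pt "0 0 0.2" --spin '[0,0,0,0,0,0,0,-0.16,-0.16,-0.15]'

```text
t: 2.6
eef_pos: [0.4595, -0.3349, 0.1193]
tcp_rot: [-0.0, 0.041, 0.999, 0.0]
contact_force: [0.2, 1.1, -0.2]
opening: 0.0598
```

```bash
python3 -c "
from h import *
snap('top','top1');snap('side','side1');crop('top1',360,160,460,260,'c1');crop('side1',240,200,380,320,'c2')"; python3 plan.py .459 -.337 .017 85
```

```text
c1 6.0
c2 5.0
t 2.7 pos [ 0.4572 -0.3332  0.1168] jawhead 85.2 j7 2.28 F [-0.1  0.1 -0.5] open 60.1
 now: shares total [-0.014 -0.02   0.499] rows>= 2 | spin share total 0.004
 after turn: shares [-0.011 -0.018  0.499]
```

View pics/c1.png

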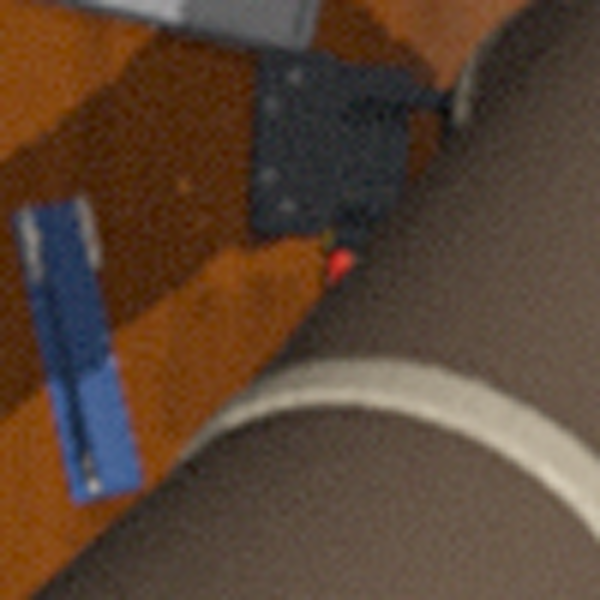

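View pics/c2.png

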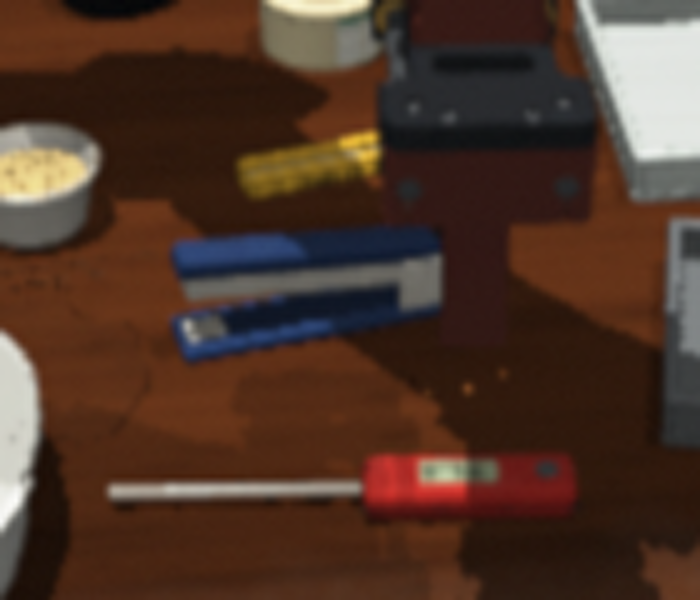

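```bash
cat >> h.py <<'E'
def proj(tag,p):
    d=np.load(f'pics/{tag}.npz'); c=np.linalg.inv(d['T'])@np.r_[p,1]; q=d['K']@c[:3]; return q[:2]/q[2]
E
python3 -c "
from h import *
for y in(-.363,-.377): print(proj('side1',[.4572,y-.0,.103]))
print(proj('top1',[.4572,-.333,.2]))"
```

```text
[334.41213747 264.79870857]
[335.59433994 269.66397502]
[441.03785697 188.55870064]
```

send_rows --pt "-0.02 -0.03 0.25" --pt "0 0 0.15" --pt "0 0 0.1" --pt "0 0 0" --pt "0 0 0" --spin '[0,0,0,0,0]'

```text
t: 3.32
eef_pos: [0.4639, -0.3418, 0.022]
tcp_rot: [0.001, 0.043, 0.999, -0.0]
contact_force: [0.4, -0.7, 0.3]
opening: 0.0598
```

```bash
python3 -c "
from h import *
snap('side','side2');crop('side2',240,200,380,320,'c3')"; python3 plan.py .462 -.339 .017 85
```

```text
c3 5.0
t 3.38 pos [ 0.464  -0.3418  0.0221] jawhead 85.1 j7 2.35 F [-0.1 -0.9  0.5] open 60.1
 now: shares total [0.011 0.013 0.026] rows>= 1 | spin share total 0.001
 after turn: shares [0.011 0.013 0.026]
```

View pics/c3.png

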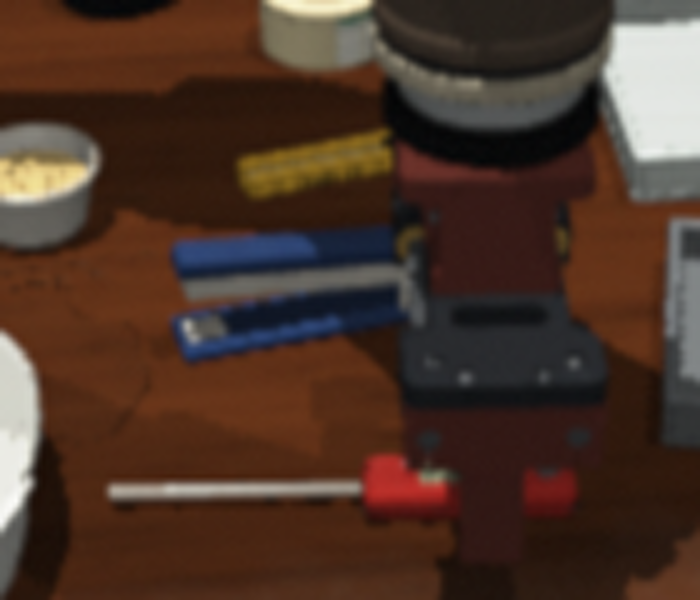

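send_rows --pt "0.02 0.01 0.025" --pt "0 0 0" --spin '[0,0]'

```text
t: 3.62
eef_pos: [0.4589, -0.3386, 0.0158]
tcp_rot: [-0.0, 0.043, 0.999, 0.0]
contact_force: [0.4, -0.2, -1.0]
opening: 0.0602
```

send_rows --pt "0 0 0" --pt "0 0 0" --pt "0 0 0" --pt "0 0 0" --pt "0 0 0" --spin '[0,0,0,0,0]' --hand 15 --squeeze 25

```text
t: 4.25
eef_pos: [0.4593, -0.3388, 0.0156]
tcp_rot: [-0.0, 0.043, 0.999, 0.0]
contact_force: [0.8, 0.5, 0.6]
opening: 0.0259
```

```bash
python3 plan.py .637 .108 .12 -4.4
```

```text
t 4.25 pos [ 0.4593 -0.3388  0.0156] jawhead 85.1 j7 2.36 F [0.8 0.5 0.6] open 25.9
 now: shares total [-0.694  2.302 -0.522] rows>= 9 | spin share total 1.989
 after turn: shares [ 2.296  0.715 -0.522]
```

send_rows --pt "0 0 -0.15" --pt "0 0 -0.25" --pt "0 0 -0.12" --pt "0 0 0" --pt "0 0 0" --pt "0 0 0" --pt "0 0 0" --pt "0 0 0" --pt "0 0 0" --pt "0 0 0" --spin '[0,0,0.22,0.22,0.22,0.22,0.22,0.22,0.22,0.22]'

```text
t: 5.5
eef_pos: [0.4592, -0.3388, 0.1196]
tcp_rot: [-0.0, 0.672, 0.741, -0.0]
contact_force: [0.1, -0.3, -1.5]
opening: 0.0255
```

```bash
python3 plan.py .637 .108 .12 -4.4
```

```text
t 5.5 pos [ 0.4592 -0.3388  0.1196] jawhead 5.6 j7 1.13 F [ 0.1 -0.3 -1.5] open 25.5
 now: shares total [ 2.137e+00  1.102e+00 -2.000e-03] rows>= 9 | spin share total 0.222
 after turn: shares [ 2.296e+00  7.150e-01 -2.000e-03]
```

send_rows --pt "0 0 0" --pt "0.254 0.076 0" --pt "0.254 0.076 0" --pt "0.254 0.076 0" --pt "0.254 0.076 0" --pt "0.254 0.076 0" --pt "0.254 0.076 0" --pt "0.254 0.076 0" --pt "0.254 0.076 0" --pt "0.254 0.076 0" --spin '[0.222,0,0,0,0,0,0,0,0,0]'

```text
t: 6.75
eef_pos: [0.6287, 0.1091, 0.1196]
tcp_rot: [0.0, 0.732, 0.681, -0.0]
contact_force: [0.8, 0.2, -1.0]
opening: 0.0256
```

send_rows --pt "0 0 0.2" --pt "0 0 0" --pt "0 0 0" --spin '[0,0,0]'

```text
t: 7.12
eef_pos: [0.6286, 0.106, 0.0806]
tcp_rot: [0.0, 0.733, 0.681, -0.0]
contact_force: [0.1, -0.3, 0.8]
opening: 0.026
```

```bash
python3 -c "
from h import *
snap('side','side3');crop('side3',300,100,460,220,'c4');snap('top','top3');crop('top3',180,60,340,180,'c5')"; python3 plan.py .630 .107 .021 -4.4
```

```text
c4 5.0
c5 5.0
t 7.22 pos [0.6291 0.1062 0.0812] jawhead -4.2 j7 0.24 F [-0.1  0.6 -0.9] open 25.9
 now: shares total [0.004 0.004 0.301] rows>= 2 | spin share total 0.005
 after turn: shares [0.004 0.004 0.301]
```

View pics/c4.png

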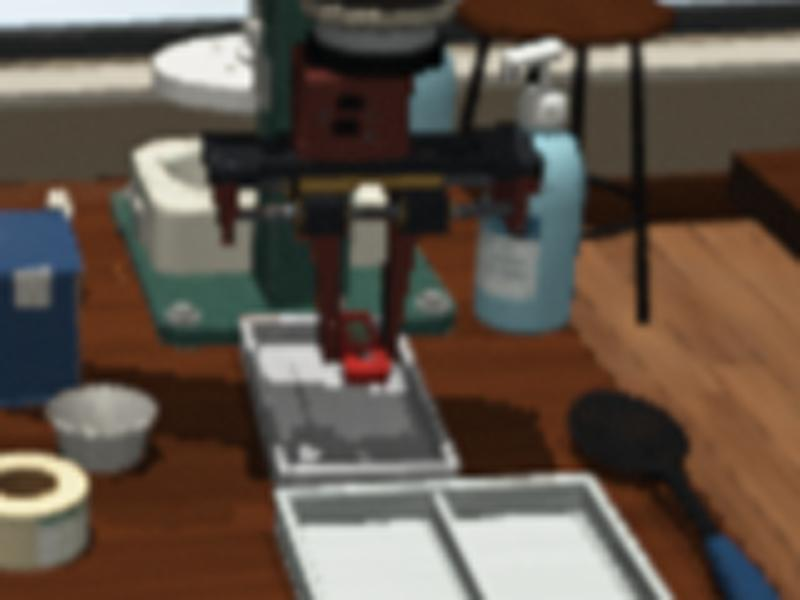

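View pics/c5.png

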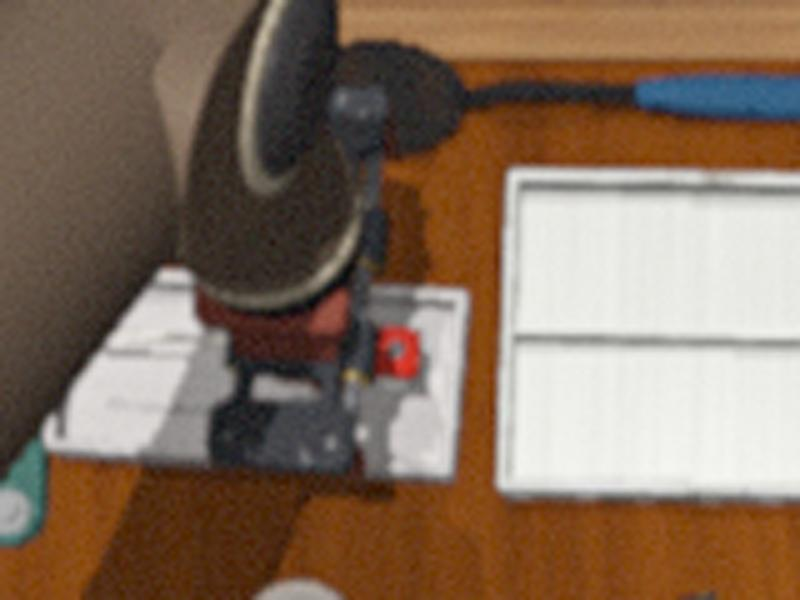

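```bash
python3 -c "
from h import *
print(atz('top3',264,131,.078), atz('side3',300+367/5,100+370/5,.072))"
```

```text
[0.62234337 0.06609091 0.078     ] [0.62878023 0.07048545 0.072     ]
```

send_rows --pt "0 0 0.15" --pt "0 0 0.1" --pt "0 0 0.04" --pt "0 0 0.01" --pt "0 0 0" --spin '[0,0,0,0,0]'

```text
t: 7.85
eef_pos: [0.6289, 0.1072, 0.0203]
tcp_rot: [0.0, 0.732, 0.681, 0.0]
contact_force: [0.2, -0.1, 0.2]
opening: 0.0261
```

```bash
python3 -c "
from h import *
snap('side','side4');crop('side4',330,130,430,205,'c4');snap('top','top4');crop('top4',180,90,300,180,'c5')"; python3 plan.py .630 .107 .020 -4.4
```

```text
c4 8.0
c5 6.666666666666667
t 7.95 pos [0.6289 0.1073 0.0203] jawhead -4.1 j7 0.28 F [ 0.8  0.8 -1.1] open 25.7
 now: shares total [-0.001  0.006  0.002] rows>= 1 | spin share total 0.007
 after turn: shares [-0.001  0.006  0.002]
```

View pics/c4.png

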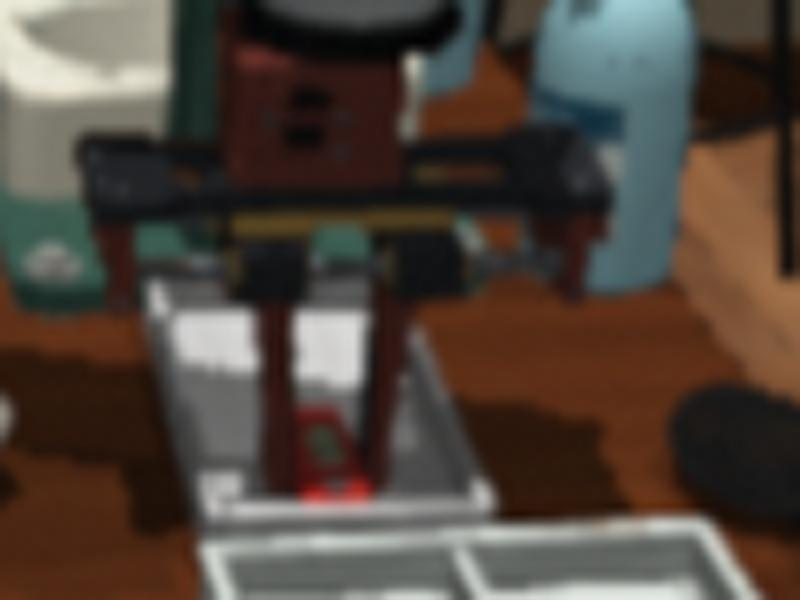

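View pics/c5.png

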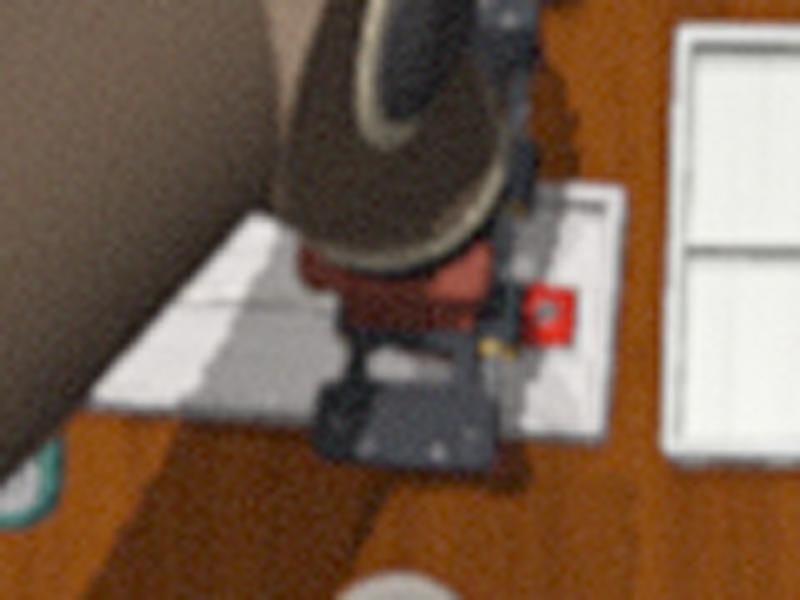

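send_rows --pt "0 0 0" --pt "0 0 0" --pt "0 0 0" --pt "0 0 -0.1" --pt "0 0 -0.3" --pt "0 0 -0.3" --spin '[0,0,0,0,0,0]' --hand 42

```text
t: 8.7
eef_pos: [0.6282, 0.1069, 0.1623]
tcp_rot: [0.0, 0.732, 0.681, -0.0]
contact_force: [0.5, 0.6, 0.5]
opening: 0.0422
```

```bash
python3 plan.py .434 .0345 .16 -28
```

```text
t 8.7 pos [0.6282 0.1069 0.1623] jawhead -4.1 j7 0.17 F [0.5 0.6 0.5] open 42.2
 now: shares total [-0.431 -0.943  0.012] rows>= 4 | spin share total 0.53
 after turn: shares [-0.776 -0.688  0.012]
```

send_rows --pt "-0.11 -0.235 0" --pt "-0.11 -0.235 0" --pt "-0.11 -0.235 0" --pt "-0.1 -0.235 0" --pt "0 0 0.1" --pt "0 0 0.1" --pt "0 0 0.1" --pt "0 0 0" --spin '[0,0,0,0,0.18,0.18,0.17,0]' --hand 87

```text
t: 9.7
eef_pos: [0.4342, 0.0347, 0.0997]
tcp_rot: [-0.0, 0.857, 0.515, -0.001]
contact_force: [0.4, 0.1, -0.2]
opening: 0.087
```

```bash
python3 -c "
from h import *
snap('side','side5');crop('side5',240,110,400,230,'c4');snap('top','top5');crop('top5',180,90,340,250,'c5')"; python3 plan.py .434 .034 .026 -28
```

```text
c4 5.0
c5 3.75
t 9.8 pos [0.4351 0.0347 0.1005] jawhead -27.8 j7 -0.03 F [-0.1  0.8 -0.3] open 87.0
 now: shares total [-0.006 -0.003  0.373] rows>= 2 | spin share total 0.004
 after turn: shares [-0.006 -0.003  0.373]
```

View pics/c4.png

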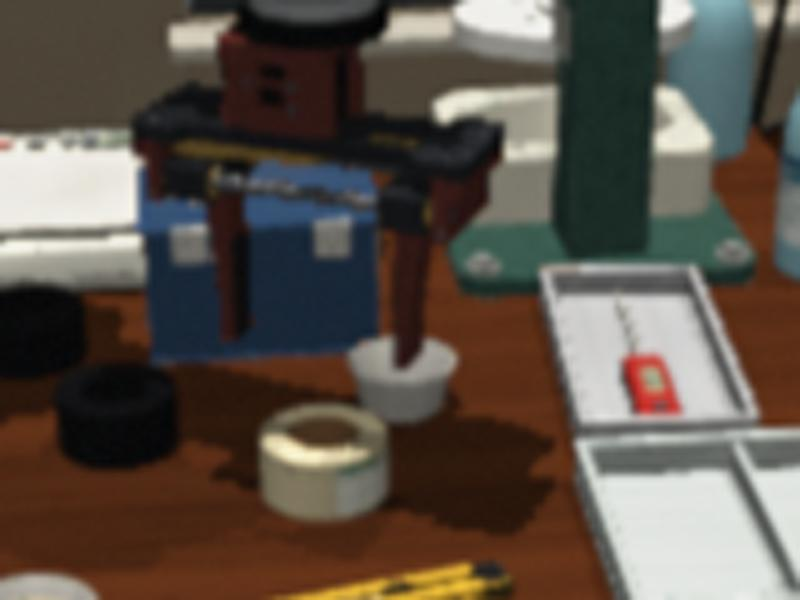

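View pics/c5.png

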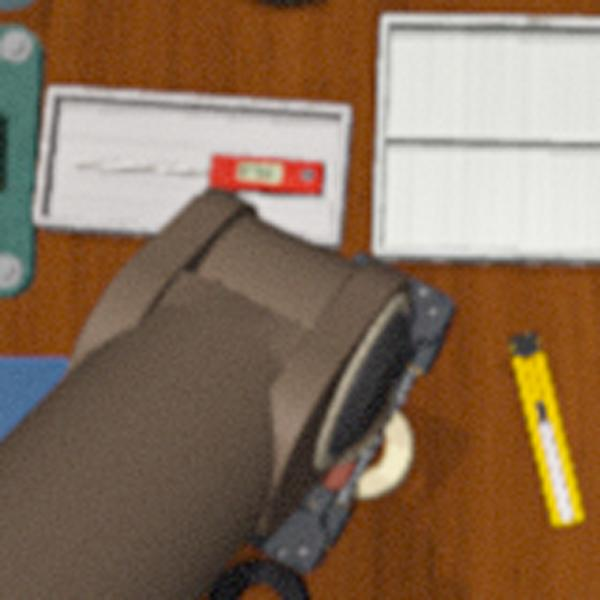

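send_rows --pt "0 0 0.15" --pt "0 0 0.12" --pt "0 0 0.1" --pt "0 0 0" --pt "0 0 0" --spin '[0,0,0,0,0]'

```text
t: 10.42
eef_pos: [0.4355, 0.035, 0.0268]
tcp_rot: [0.0, 0.857, 0.516, 0.001]
contact_force: [-0.2, 0.2, -0.4]
opening: 0.087
```

```bash
python3 -c "
from h import *
snap('side','side6');crop('side6',240,110,400,230,'c4')"; python3 plan.py .434 .034 .026 -28
```

```text
c4 5.0
t 10.47 pos [0.4356 0.0351 0.0268] jawhead -27.9 j7 0.12 F [0.2 0.3 0.4] open 87.0
 now: shares total [-0.009 -0.004  0.004] rows>= 1 | spin share total 0.002
 after turn: shares [-0.009 -0.004  0.004]
```

View pics/c4.png

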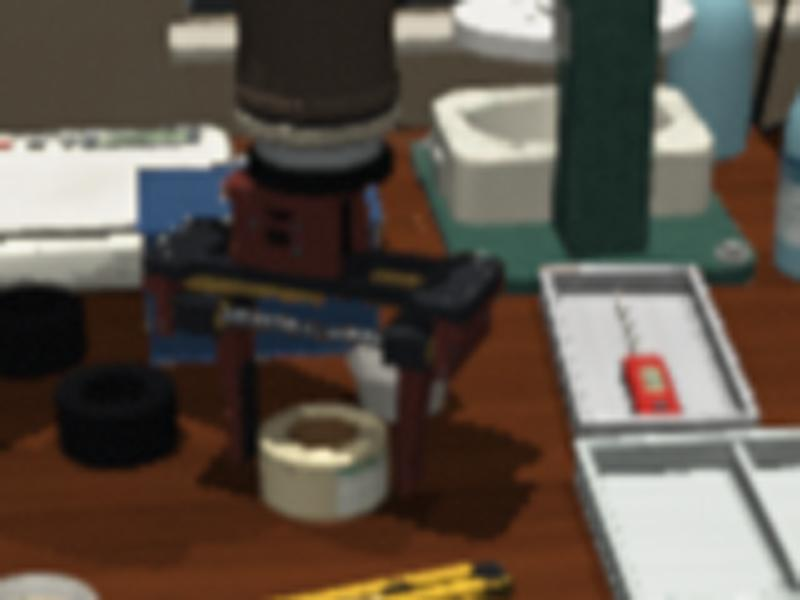

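Fingers straddle the roll (roll centre about crop 323,462, fingers at 243 and 410); close.

send_rows --pt "0 0 0" --pt "0 0 0" --pt "0 0 0" --pt "0 0 0" --pt "0 0 0" --spin '[0,0,0,0,0]' --hand 58

```text
t: 11.1
eef_pos: [0.4347, 0.0353, 0.0259]
tcp_rot: [-0.0, 0.857, 0.516, 0.0]
contact_force: [-1.1, 0.4, 6.7]
opening: 0.0667
```

send_rows --pt "0 0 -0.15" --pt "0 0 -0.25" --pt "0 0 0" --pt "0 0 0" --spin '[0,0,0.23,0.23]'

```text
t: 11.6
eef_pos: [0.4348, 0.0355, 0.1062]
tcp_rot: [-0.001, 0.937, 0.351, 0.001]
contact_force: [-0.1, -0.4, -1.9]
opening: 0.0659
```

```bash
python3 -c "
from h import *
snap('side','side7');crop('side7',240,90,400,210,'c4')"; python3 plan.py .618 -.265 .11 -59
```

```text
c4 5.0
t 11.65 pos [0.4346 0.0355 0.1057] jawhead -49.4 j7 -0.32 F [ 0.2  1.4 -1.8] open 65.8
 now: shares total [-0.282  1.737 -0.022] rows>= 6 | spin share total 0.213
 after turn: shares [ 0.012  1.76  -0.021]
```

View pics/c4.png

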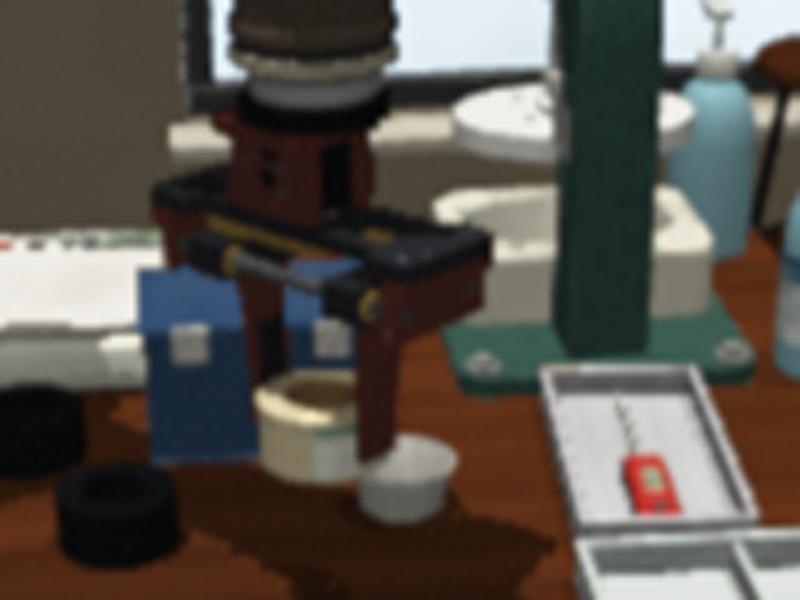

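send_rows --pt "0 0 0" --pt "0.002 0.25 0" --pt "0.002 0.25 0" --pt "0.002 0.25 0" --pt "0.002 0.25 0" --pt "0.002 0.25 0" --pt "0.002 0.25 0" --pt "0 0.26 0" --pt "0 0 0.05" --pt "0 0 0" --spin '[0.213,0,0,0,0,0,0,0,0,0]'

```text
t: 12.9
eef_pos: [0.6209, -0.2625, 0.094]
tcp_rot: [-0.001, 0.962, 0.274, -0.001]
contact_force: [-0.0, -0.6, -1.3]
opening: 0.0665
```

```bash
python3 -c "
from h import *
snap('side','side8');crop('side8',320,160,480,300,'c4');snap('top','top8');crop('top8',340,80,460,180,'c5')"; python3 plan.py .618 -.265 .03 -59
```

```text
c4 4.285714285714286
c5 6.0
t 13.0 pos [ 0.6217 -0.2616  0.0951] jawhead -58.1 j7 -0.08 F [ 0.3 -0.8 -1.5] open 66.2
 now: shares total [-0.025  0.005  0.326] rows>= 2 | spin share total 0.019
 after turn: shares [-0.025  0.005  0.326]
```

View pics/c4.png

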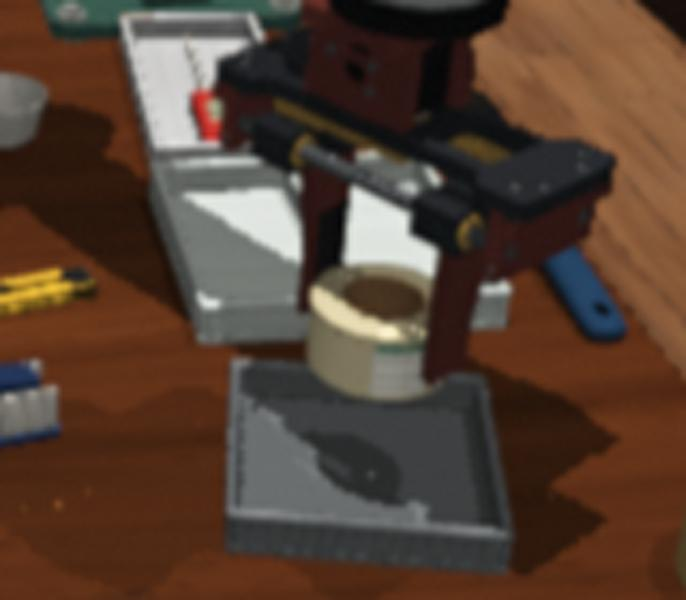

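View pics/c5.png

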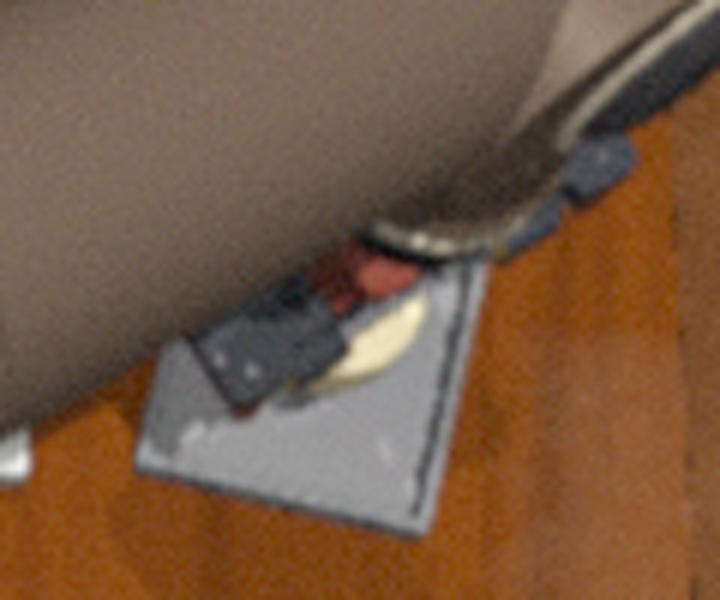

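```bash
cat > ov.py <<'E'
from h import *
def roll(tag,cx,cy,z0):
    a=np.linspace(0,2*np.pi,73)
    P=[proj(tag,[cx+.034*np.cos(t),cy+.034*np.sin(t),z]) for z in(z0,z0+.035) for t in a]
    return np.array(P)
E
python3 -c "
from ov import *
P=roll('side8',.6217,-.2616,.069)
Q=(P-[320,160])*4.2857
print('all left,right,bottom',Q[:,0].min(),Q[:,0].max(),Q[:,1].max(),'top circle top row',Q[73:,1].min(),Q[73:,0].min())
P=roll('top8',.6217,-.2616,.069)[73:]; Q=(P-[340,80])*6; print(Q.min(0),Q.max(0))
"
```

```text
all left,right,bottom 299.6988390647585 453.8625710490167 395.95668244472654 top circle top row 254.8096966565397 305.24085799858983
[260.33062264 205.97801963] [428.68648163 368.68919552]
```

send_rows --pt "0 0 0.15" --pt "0 0 0.1" --pt "0 0 0.05" --pt "0 0 0.02" --pt "0 0 0" --spin '[0,0,0,0,0]'

```text
t: 13.62
eef_pos: [0.6222, -0.2632, 0.032]
tcp_rot: [0.0, 0.962, 0.274, 0.0]
contact_force: [0.2, -0.3, -1.6]
opening: 0.0661
```

```bash
python3 -c "
from h import *
snap('side','side9');crop('side9',340,200,460,300,'c4')"; python3 plan.py .618 -.265 .03 -59
```

```text
c4 6.0
t 13.68 pos [ 0.6224 -0.2633  0.0322] jawhead -58.2 j7 -0.04 F [ 0.2  0.4 -1.3] open 65.9
 now: shares total [-0.023 -0.004  0.011] rows>= 1 | spin share total 0.017
 after turn: shares [-0.023 -0.004  0.011]
```

View pics/c4.png

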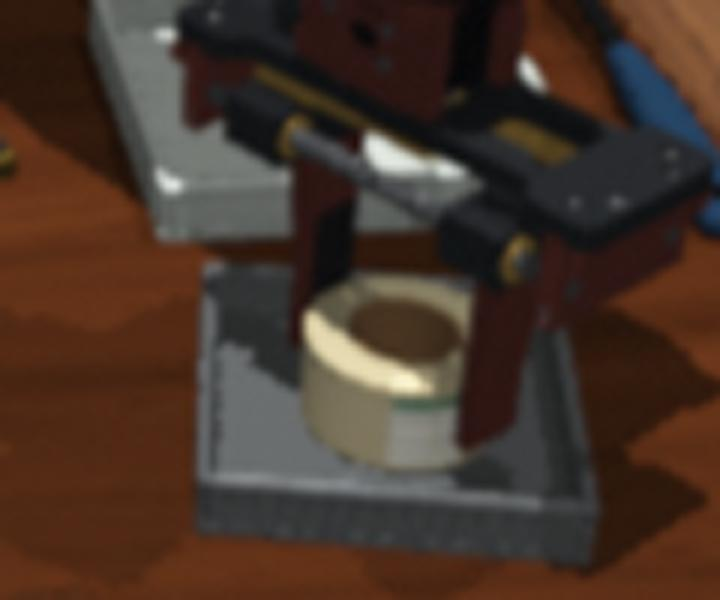

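send_rows --pt "-0.01 0 0.006" --pt "0 0 0.005" --pt "0 0 0" --spin '[0,0,0]'

```text
t: 14.05
eef_pos: [0.6203, -0.2645, 0.0301]
tcp_rot: [0.0, 0.962, 0.274, 0.0]
contact_force: [-2.1, -0.3, 4.1]
opening: 0.0661
```

send_rows --pt "0 0 0" --pt "0 0 0" --pt "0 0 0" --pt "0 0 -0.1" --pt "0 0 -0.25" --pt "0 0 -0.25" --spin '[0,0,0,0,0,0]' --hand 86

```text
t: 14.8
eef_pos: [0.6202, -0.2644, 0.152]
tcp_rot: [0.0, 0.962, 0.273, -0.0]
contact_force: [0.7, -0.5, 0.4]
opening: 0.0858
```

```bash
python3 plan.py .448 -.09 .1 -77
```

```text
t 14.8 pos [ 0.6202 -0.2644  0.152 ] jawhead -58.3 j7 -0.11 F [ 0.7 -0.5  0.4] open 85.8
 now: shares total [-0.273 -1.195  0.259] rows>= 5 | spin share total 0.416
 after turn: shares [-0.643 -1.043  0.26 ]
```

send_rows --pt "-0.055 -0.24 0" --pt "-0.055 -0.24 0" --pt "-0.055 -0.24 0" --pt "-0.055 -0.24 0" --pt "-0.05 -0.235 0" --pt "0 0 0.13" --pt "0 0 0.13" --pt "0 0 0" --spin '[0,0,0,0,0,0.21,0.206,0]' --hand 60

```text
t: 15.8
eef_pos: [0.448, -0.0892, 0.0973]
tcp_rot: [-0.0, 0.993, 0.114, -0.001]
contact_force: [-0.0, -0.3, 0.1]
opening: 0.06
```

```bash
python3 -c "
from h import *
snap('side','side10');crop('side10',240,150,460,310,'c4');snap('top','top10');crop('top10',260,80,440,250,'c5')"; python3 plan.py .449 -.09 .016 -77
```

```text
c4 3.6363636363636362
c5 3.5294117647058822
t 15.9 pos [ 0.449  -0.0899  0.0985] jawhead -76.8 j7 -0.44 F [ 0.8 -0.5  0. ] open 60.2
 now: shares total [-0.     0.     0.412] rows>= 2 | spin share total 0.004
 after turn: shares [0.    0.    0.412]
```

View pics/c4.png

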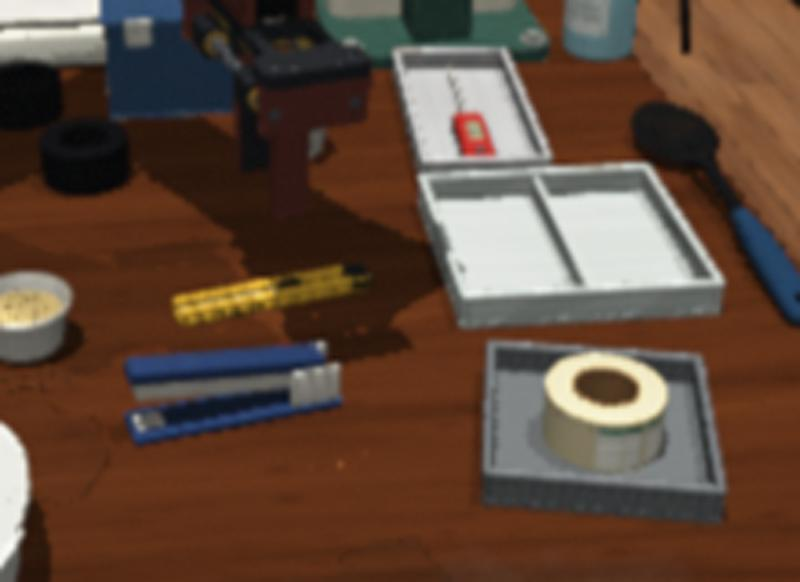

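View pics/c5.png

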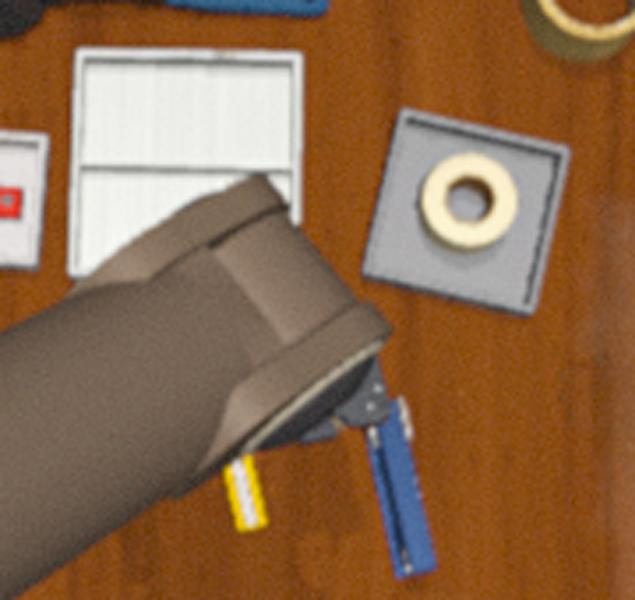

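```bash
python3 -c "
from h import *
f=3.5294
r=atz('top10',260+468/f,80+202/f,.039);c=np.mean([atz('top10',260+u/f,80+v/f,.022) for u,v in[(403,110),(568,150),(533,313),(364,272)]],0)
print('top',r,c,(r-c)*1e3)
f=3.636
r=atz('side10',240+606/f,150+391/f,.039);c=np.mean([atz('side10',240+u/f,150+v/f,.022) for u,v in[(487,343),(702,355),(723,492),(485,478)]],0)
print('side',r,c,(r-c)*1e3)
"
```

```text
top [ 0.61674493 -0.26110574  0.039     ] [ 0.61503234 -0.26322698  0.022     ] [ 1.71259202  2.12124946 17.        ]
side [ 0.62135636 -0.27112998  0.039     ] [ 0.61926168 -0.26817149  0.022     ] [ 2.09467618 -2.95848971 17.        ]
```

send_rows --pt "0 0 0.2" --pt "0 0 0.15" --pt "0 0 0.05" --pt "0 0 0" --pt "0 0 0" --spin '[0,0,0,0,0]'

```text
t: 16.52
eef_pos: [0.4495, -0.0896, 0.0186]
tcp_rot: [0.0, 0.994, 0.114, 0.001]
contact_force: [-1.1, -0.3, 0.7]
opening: 0.06
```

```bash
python3 -c "
from h import *
snap('side','side11');crop('side11',260,150,380,250,'c4')"; python3 plan.py .449 -.09 .016 -77
```

```text
c4 6.0
t 16.57 pos [ 0.4494 -0.0895  0.0185] jawhead -76.9 j7 -0.31 F [ 0.5  0.4 -0.3] open 59.9
 now: shares total [-0.002  0.002  0.012] rows>= 1 | spin share total 0.002
 after turn: shares [-0.002  0.002  0.012]
```

View pics/c4.png

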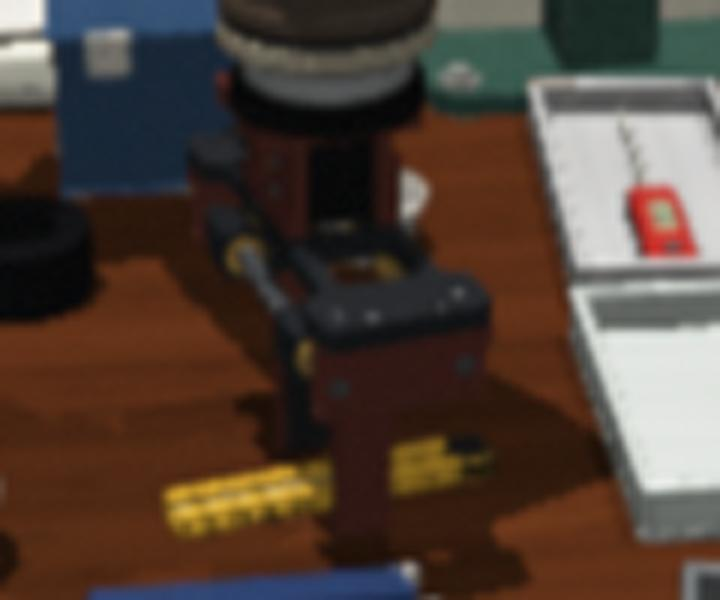

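send_rows --pt "-0.02 0 0.012" --pt "0 0 0" --spin '[0,0]'

```text
t: 16.82
eef_pos: [0.4444, -0.0901, 0.0152]
tcp_rot: [-0.0, 0.994, 0.114, 0.0]
contact_force: [-0.4, 0.3, -0.0]
opening: 0.0603
```

send_rows --pt "0 0 0" --pt "0 0 0" --pt "0 0 0" --pt "0 0 0" --pt "0 0 0" --spin '[0,0,0,0,0]' --hand 10

```text
t: 17.45
eef_pos: [0.4448, -0.0902, 0.015]
tcp_rot: [0.0, 0.994, 0.114, 0.0]
contact_force: [-0.1, 0.2, 0.2]
opening: 0.0213
```

send_rows --pt "0 0 -0.15" --pt "0 0 -0.25" --pt "0 0 -0.1" --pt "0 0 0" --pt "0 0 0" --pt "0 0 0" --pt "0 0 0" --pt "0 0 0" --pt "0 0 0" --pt "0 0 0" --spin '[0,0,-0.21,-0.21,-0.21,-0.21,-0.21,-0.21,-0.21,-0.21]'

```text
t: 18.7
eef_pos: [0.4446, -0.0902, 0.115]
tcp_rot: [-0.0, 0.714, 0.701, 0.0]
contact_force: [0.6, -0.5, -1.3]
opening: 0.0209
```

```bash
python3 plan.py .696 -.058 .115 -1.4
```

```text
t 18.7 pos [ 0.4446 -0.0902  0.115 ] jawhead -1.0 j7 0.53 F [ 0.6 -0.5 -1.3] open 20.9
 now: shares total [0.184 1.254 0.   ] rows>= 5 | spin share total 0.008
 after turn: shares [0.192 1.253 0.   ]
```

send_rows --pt "0.03 0.21 0" --pt "0.03 0.21 0" --pt "0.03 0.21 0" --pt "0.03 0.21 0" --pt "0.03 0.21 0" --pt "0.03 0.2 0" --pt "0 0 0.2" --pt "0 0 0" --pt "0 0 0" --spin '[0,0,0,0,0,0,0,0,0]'

```text
t: 19.82
eef_pos: [0.6953, -0.0607, 0.0758]
tcp_rot: [0.0, 0.716, 0.698, -0.0]
contact_force: [-0.2, -0.7, 0.0]
opening: 0.0204
```

```bash
python3 -c "
from h import *
snap('side','side12');crop('side12',330,140,460,240,'c4');snap('top','top12');crop('top12',260,60,380,180,'c5')"; python3 plan.py .696 -.058 .02 -1.4
```

```text
c4 6.0
c5 5.0
t 19.93 pos [ 0.696  -0.0605  0.0768] jawhead -1.4 j7 0.46 F [ 0.6  0.4 -1.1] open 20.8
 now: shares total [ 0.013 -0.001  0.284] rows>= 1 | spin share total 0.0
 after turn: shares [ 0.013 -0.     0.284]
```

View pics/c4.png

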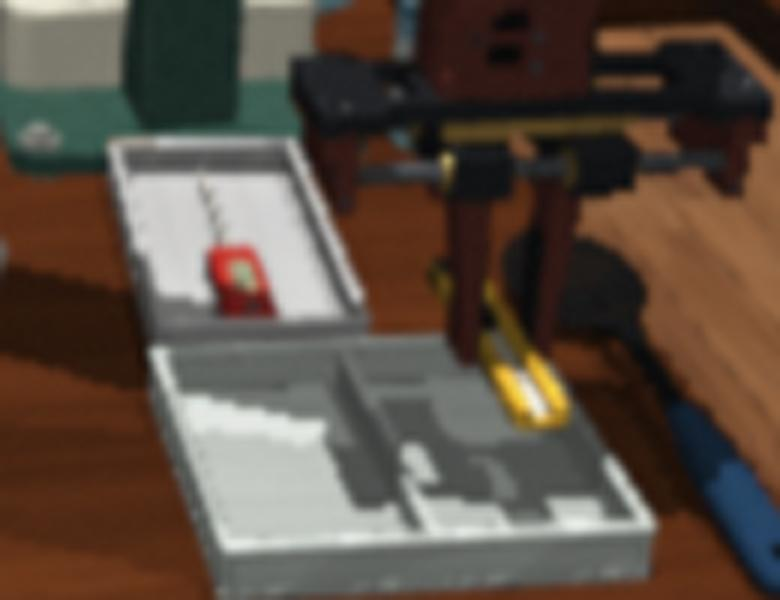

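View pics/c5.png

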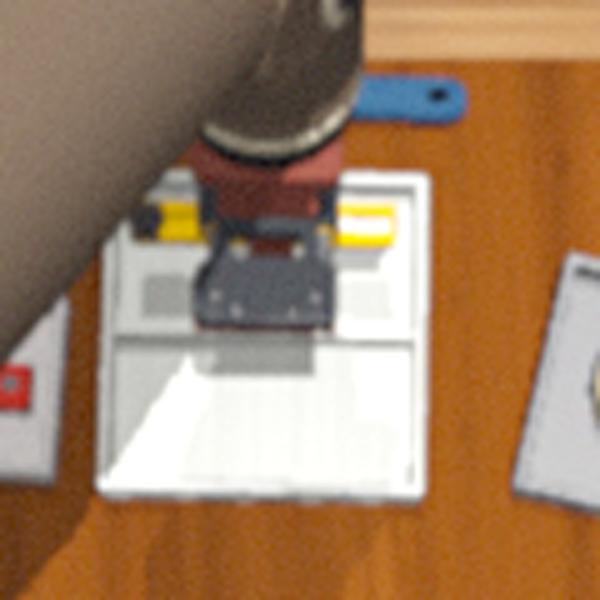

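send_rows --pt "0 0 0.15" --pt "0 0 0.08" --pt "0 0 0.04" --pt "0 0 0.016" --pt "0 0 0" --spin '[0,0,0,0,0]'

```text
t: 20.55
eef_pos: [0.6958, -0.0603, 0.0191]
tcp_rot: [0.0, 0.715, 0.699, 0.0]
contact_force: [-2.4, 1.2, 4.0]
opening: 0.0205
```

send_rows --pt "0 0 0" --pt "0 0 0" --pt "0 0 0" --pt "0 0 -0.1" --pt "0 0 -0.3" --pt "0 0 -0.3" --spin '[0,0,0,0,0,0]' --hand 36

```text
t: 21.3
eef_pos: [0.6947, -0.0603, 0.1599]
tcp_rot: [-0.0, 0.716, 0.699, -0.001]
contact_force: [1.1, 0.8, -0.2]
opening: 0.0361
```

```bash
python3 plan.py .414 -.210 .16 -78.5
```

```text
t 21.3 pos [ 0.6947 -0.0603  0.1599] jawhead -1.4 j7 0.41 F [ 1.1  0.8 -0.2] open 36.1
 now: shares total [-0.782 -1.385  0.002] rows>= 6 | spin share total 1.714
 after turn: shares [-1.524  0.454 -0.   ]
```

send_rows --pt "-0.112 -0.198 0" --pt "-0.112 -0.198 0" --pt "-0.112 -0.198 0" --pt "-0.112 -0.198 0" --pt "-0.112 -0.198 0" --pt "-0.112 -0.198 0" --pt "-0.11 -0.198 0" --pt "0 0 0" --spin '[0,0,0,0,0,0,0,0]'

```text
t: 22.3
eef_pos: [0.4116, -0.2112, 0.1586]
tcp_rot: [-0.001, 0.717, 0.697, 0.001]
contact_force: [0.8, 0.5, -0.8]
opening: 0.0357
```

send_rows --pt "0 0 0.05" --pt "0 0 0.05" --pt "0 0 0.05" --pt "0 0 0" --pt "0 0 0" --pt "0 0 0" --pt "0 0 0" --pt "0 0 0" --pt "0 0 0" --spin '[0.214,0.214,0.214,0.214,0.214,0.214,0.214,0.214,0]' --hand 60

```text
t: 23.42
eef_pos: [0.4153, -0.2095, 0.1279]
tcp_rot: [0.0, 0.995, 0.102, -0.0]
contact_force: [0.9, 0.3, 0.6]
opening: 0.0602
```

```bash
python3 -c "
from h import *
snap('side','side13');crop('side13',240,150,460,310,'c4');snap('top','top13');crop('top13',260,80,440,250,'c5')"; python3 plan.py .414 -.21 .042 -78.5
```

```text
c4 3.6363636363636362
c5 3.5294117647058822
t 23.52 pos [ 0.4151 -0.2096  0.128 ] jawhead -78.1 j7 -0.26 F [-0.5 -0.4  0.1] open 59.8
 now: shares total [-0.006  0.001  0.43 ] rows>= 2 | spin share total 0.008
 after turn: shares [-0.006  0.001  0.43 ]
```

View pics/c4.png

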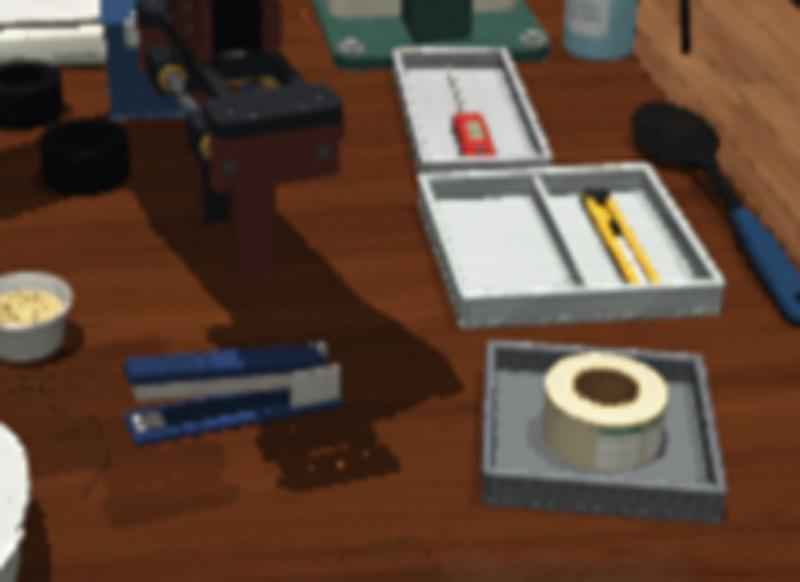

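View pics/c5.png

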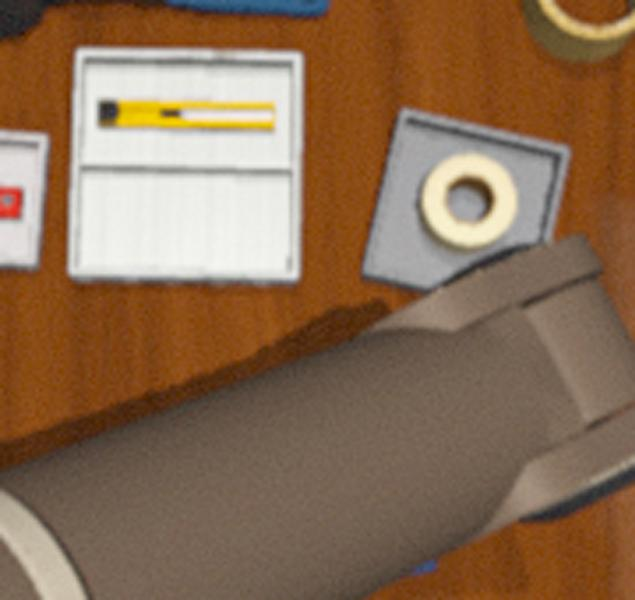

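send_rows --pt "0 0 0.15" --pt "0 0 0.12" --pt "0 0 0" --pt "0 0 0" --spin '[0,0,0,0]'

```text
t: 24.02
eef_pos: [0.415, -0.2103, 0.0746]
tcp_rot: [0.0, 0.995, 0.102, 0.0]
contact_force: [-0.8, -0.0, 0.1]
opening: 0.0599
```

```bash
python3 -c "
from h import *
snap('side','side14');crop('side14',250,180,370,280,'c4')"; python3 plan.py .414 -.21 .041 -78.5
```

```text
c4 6.0
t 24.07 pos [ 0.4152 -0.2103  0.0748] jawhead -78.4 j7 -0.18 F [ 0.2  0.  -0.3] open 60.2
 now: shares total [-0.006 -0.003  0.169] rows>= 1 | spin share total 0.003
 after turn: shares [-0.006 -0.003  0.169]
```

View pics/c4.png

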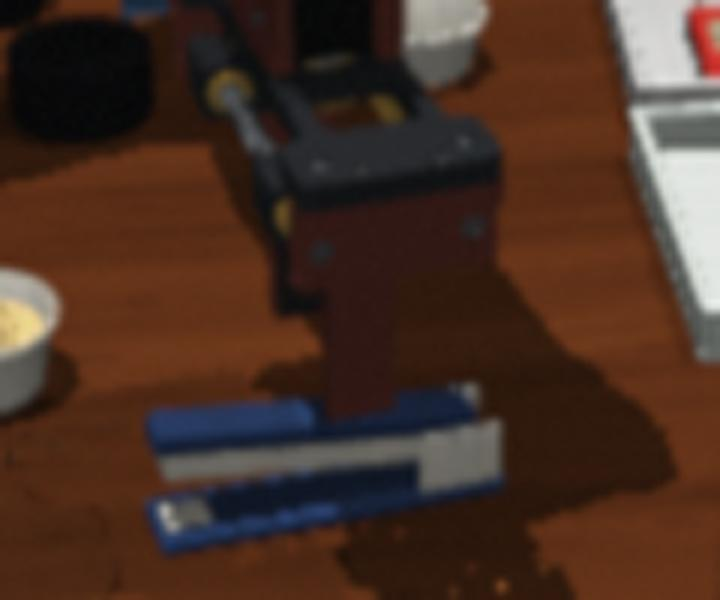

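send_rows --pt "-0.02 0 0.08" --pt "0 0 0.05" --pt "0 0 0.035" --pt "0 0 0" --pt "0 0 0" --spin '[0,0,0,0,0]'

```text
t: 24.7
eef_pos: [0.411, -0.2109, 0.0411]
tcp_rot: [0.0, 0.995, 0.101, 0.0]
contact_force: [-0.7, 0.1, 0.3]
opening: 0.0602
```

```bash
python3 -c "
from h import *
snap('side','side15');crop('side15',250,180,370,280,'c4')"; python3 plan.py .41 -.21 .041 -78.5
```

```text
c4 6.0
t 24.75 pos [ 0.411  -0.2109  0.0411] jawhead -78.4 j7 -0.12 F [-0.1 -0.5  0.7] open 59.8
 now: shares total [-0.004 -0.005  0.001] rows>= 1 | spin share total 0.002
 after turn: shares [-0.004 -0.005  0.001]
```

View pics/c4.png

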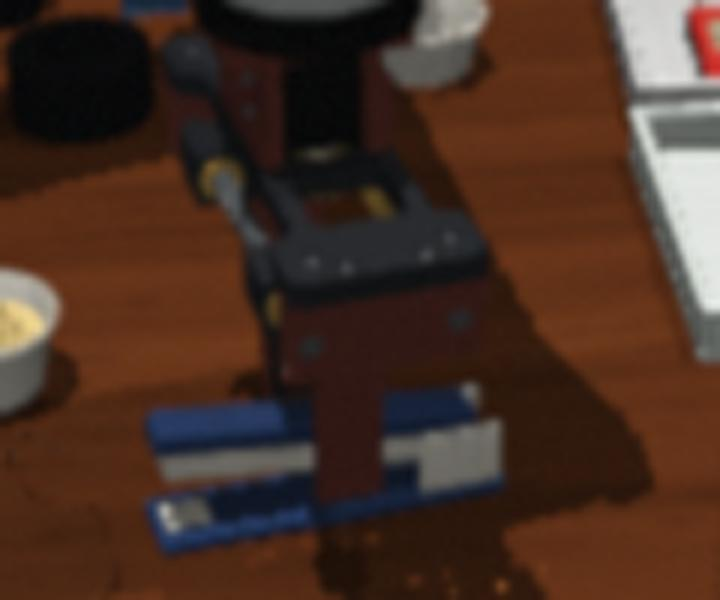

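send_rows --pt "0 0 0" --pt "0 0 0" --pt "0 0 0" --pt "0 0 0" --pt "0 0 0" --pt "0 0 0" --spin '[0,0,0,0,0,0]' --hand 8 --squeeze 30

```text
t: 25.5
eef_pos: [0.4108, -0.2109, 0.0409]
tcp_rot: [0.0, 0.995, 0.101, 0.0]
contact_force: [0.0, -0.6, -0.6]
opening: 0.019
```

send_rows --pt "0 0 -0.1" --pt "0 0 -0.25" --pt "0 0 -0.1" --pt "0 0 0" --pt "0 0 0" --pt "0 0 0" --pt "0 0 0" --pt "0 0 0" --pt "0 0 0" --pt "0 0 0" --spin '[0,0,-0.214,-0.214,-0.214,-0.214,-0.214,-0.214,-0.214,-0.214]'

```text
t: 26.75
eef_pos: [0.4103, -0.2104, 0.1306]
tcp_rot: [-0.0, 0.713, 0.701, -0.0]
contact_force: [-0.7, 0.5, -2.9]
opening: 0.0187
```

```bash
python3 -c "
from h import *
snap('side','side16');crop('side16',250,130,410,250,'c4')"; python3 plan.py .612 -.0575 .135 -1.4
```

```text
c4 5.0
t 26.8 pos [ 0.4103 -0.2105  0.1307] jawhead -0.6 j7 0.77 F [ 0.6 -0.1 -2.9] open 18.9
 now: shares total [ 0.776  1.    -0.021] rows>= 5 | spin share total 0.018
 after turn: shares [ 0.79   0.99  -0.021]
```

View pics/c4.png

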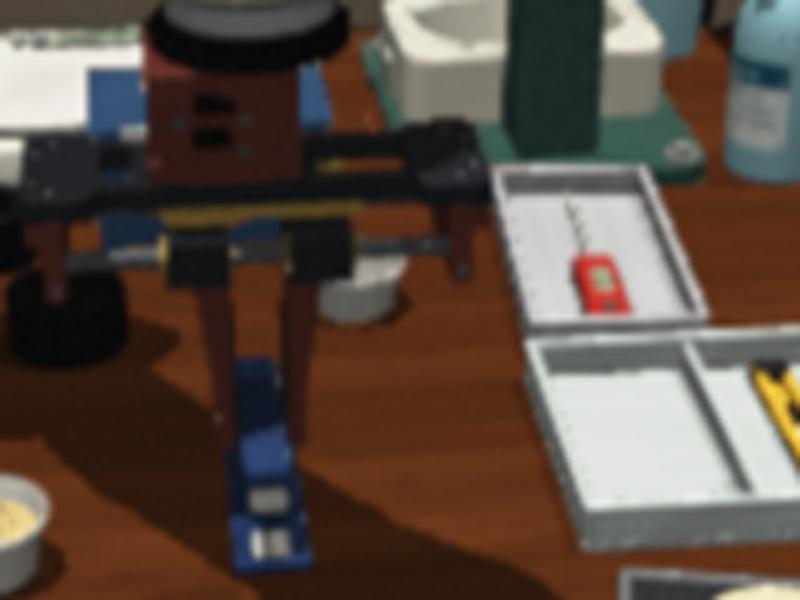

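send_rows --pt "0.131 0.166 0" --pt "0.131 0.166 0" --pt "0.131 0.166 0" --pt "0.131 0.166 0" --pt "0.131 0.166 0" --pt "0.13 0.166 0" --pt "0 0 0" --pt "0 0 0.15" --pt "0 0 0" --pt "0 0 0" --spin '[0.018,0,0,0,0,0,0,0,0,0]'

```text
t: 28.05
eef_pos: [0.6152, -0.0616, 0.1014]
tcp_rot: [0.0, 0.721, 0.693, -0.0]
contact_force: [0.4, 0.3, -2.1]
opening: 0.0188
```

```bash
python3 -c "
from h import *
snap('side','side17');crop('side17',330,140,460,240,'c4');snap('top','top17');crop('top17',260,60,380,180,'c5')"; python3 plan.py .612 -.0575 .0455 -1.4
```

```text
c4 6.0
c5 5.0
t 28.15 pos [ 0.6157 -0.0614  0.1019] jawhead -2.2 j7 0.46 F [ 0.7 -0.4 -2.7] open 18.7
 now: shares total [ 0.019 -0.02   0.282] rows>= 1 | spin share total -0.018
 after turn: shares [ 0.019 -0.019  0.282]
```

View pics/c4.png

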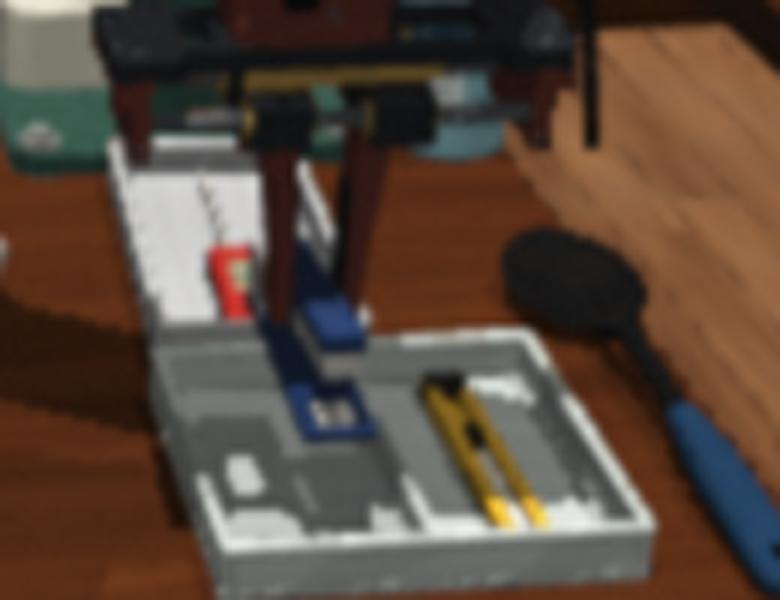

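View pics/c5.png

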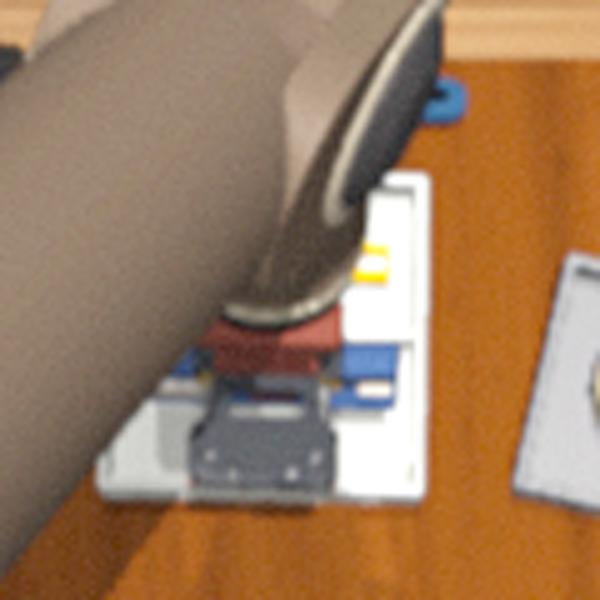

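send_rows --pt "0.019 -0.019 0.1" --pt "0 0 0.1" --pt "0 0 0.05" --pt "0 0 0.02" --pt "0 0 0.01" --pt "0 0 0" --spin '[-0.018,0,0,0,0,0]'

```text
t: 28.9
eef_pos: [0.6121, -0.0571, 0.0452]
tcp_rot: [0.0, 0.715, 0.699, 0.0]
contact_force: [-0.3, -0.1, -1.9]
opening: 0.0187
```

```bash
python3 -c "
from h import *
snap('side','side18');crop('side18',330,140,460,240,'c4')"; python3 plan.py .612 -.0575 .0449 -1.4
```

```text
c4 6.0
t 28.95 pos [ 0.6121 -0.0571  0.0453] jawhead -1.4 j7 0.52 F [-0.4 -0.6 -2.7] open 18.6
 now: shares total [-0.002 -0.     0.002] rows>= 1 | spin share total 0.001
 after turn: shares [-0.002 -0.     0.002]
```

View pics/c4.png

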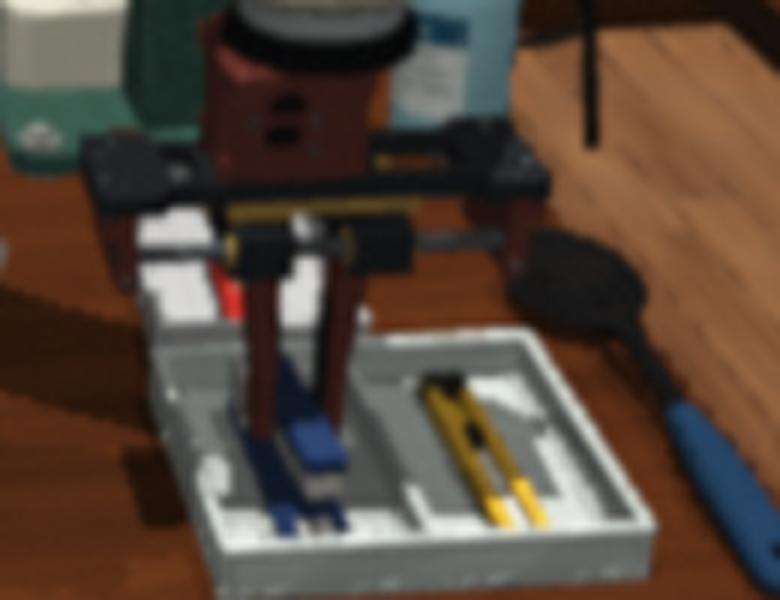

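send_rows --pt "0 0 0.004" --pt "0 0 0" --spin '[0,0]'

```text
t: 29.2
eef_pos: [0.6122, -0.057, 0.0449]
tcp_rot: [0.0, 0.715, 0.699, 0.0]
contact_force: [-0.9, 0.2, 5.1]
opening: 0.0186
```

send_rows --pt "0 0 0.003" --pt "0 0 0" --spin '[0,0]'

```text
t: 29.45
eef_pos: [0.6124, -0.057, 0.0447]
tcp_rot: [0.0, 0.715, 0.699, 0.001]
contact_force: [-1.8, -0.9, 9.8]
opening: 0.0187
```

send_rows --pt "0 0 0" --pt "0 0 0" --pt "0 0 0" --pt "0 0 -0.1" --pt "0 0 -0.3" --pt "0 0 -0.3" --pt "0 0 0" --spin '[0,0,0,0,0,0,0]' --hand 38

```text
t: 30.32
eef_pos: [0.6144, -0.0582, 0.1894]
tcp_rot: [0.003, 0.716, 0.698, 0.003]
contact_force: [0.5, 0.3, -0.7]
opening: 0.038
```

```bash
python3 plan.py .4 -.3 .19 -1.4
```

```text
t 30.32 pos [ 0.6144 -0.0582  0.1894] jawhead -1.4 j7 0.4 F [ 0.5  0.3 -0.7] open 38.0
 now: shares total [-1.235 -1.042 -0.013] rows>= 6 | spin share total 0.0
 after turn: shares [-1.235 -1.042 -0.003]
```

send_rows --pt "-0.17 -0.15 0" --pt "-0.17 -0.15 0" --pt "-0.17 -0.15 0" --pt "-0.17 -0.15 0" --pt "-0.17 -0.15 0" --pt "-0.17 -0.15 0" --pt "-0.17 -0.14 0" --pt "0 0 0" --pt "0 0 0" --spin '[0,0,0,0,0,0,0,0,0]'

```text
t: 31.45
eef_pos: [0.3984, -0.2895, 0.1834]
tcp_rot: [-0.0, 0.715, 0.699, 0.0]
contact_force: [0.8, 1.0, -0.4]
opening: 0.0378
```

```bash
python3 -c "
from h import *
snap('side','side19');crop('side19',280,130,460,300,'c4');snap('top','top19');crop('top19',170,80,430,270,'c5')
for t in('top0','top19'):
  print('pot ref')"; python3 plan.py .4 -.3 .19 -1.4
```

```text
c4 3.5294117647058822
c5 3.076923076923077
pot ref
pot ref
t 31.55 pos [ 0.399  -0.2889  0.1833] jawhead -1.2 j7 0.87 F [-0.3  0.1 -0. ] open 37.9
 now: shares total [-0.055  0.006 -0.034] rows>= 1 | spin share total 0.003
 after turn: shares [-0.055  0.006 -0.034]
```

View pics/c4.png

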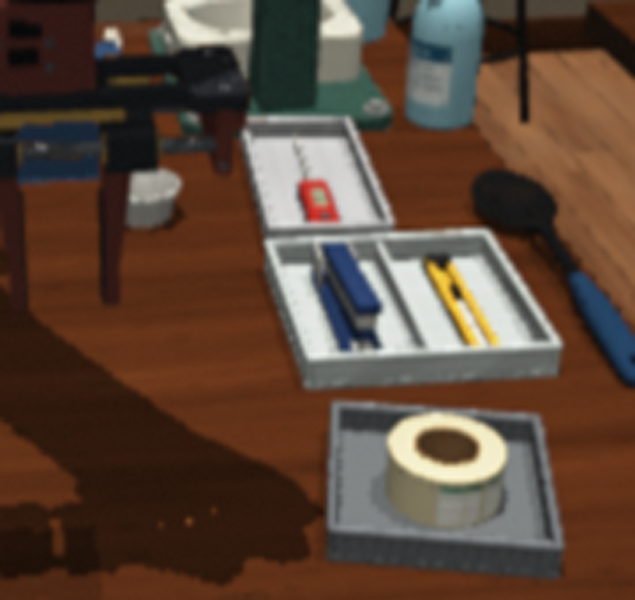

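View pics/c5.png

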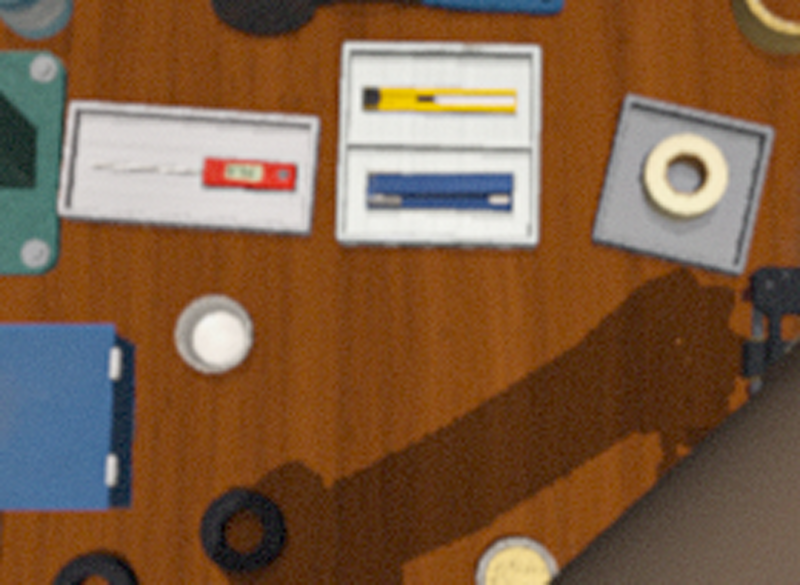

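```bash
python3 -c "
from h import *
print(bot.finish_job())"
```

```text
the job is handed in; nothing more can be done
None
```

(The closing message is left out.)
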